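# Hang three push shoes on one hook, largest first

## Robot

A 6-joint arm with a two-finger parallel gripper is mounted at the origin on the work surface. World frame = base frame: x ahead of the robot, y to its left, z up, the work surface at z = 0. Lengths are in m, angles in rad, forces in N, time in s.
With the tool pointing down it reaches from about 0.275 to 0.825 m from the base axis. Payload 4.9 kg.
Tool frame: the origin (TCP) lies at the very end of the fingers, on their centre line; the grasp point (between the pads) lies 19 mm behind it; z points along the fingers, y is the line along which they close (so a half turn about z gives the same grasp; the last joint's range is limited). The gripper opens to 85 mm and grips with 20 to 120 N. Pads are 22 mm wide; open, the fingers measure 114 mm over their backs; the gripper's body (76 mm by 85 mm) begins 54 mm behind the grasp point. The pads swing forward as they close: fully open they stand 13 mm farther back than shut.
Start: joints at [-1.326, 0.326, -0.193, 1.052, 0, 1.437], TCP at [0.203, -0.511, 0.21] pointing down, gripper open.
Joint ranges: [-2.65, 2.65], [-0.97, 1.79], [-1.3, 1.35], [-1.93, 2.1], [-1.47, 1.37], [-3.14, 3.14]. Speed limits (rad/s): [2.57, 2.57, 3.14, 3.14, 3.14, 3.14].

## Interface

Orientations are given as a unit quaternion [w, x, y, z].
In Python, from station import monitor, snapshot, camera_params, ticket gives the robot as it stands.
- The arm moves only by the tool servo_tool, never from a script. Its argument "targets" is a list of rows, each a list of 3 entries, a list of its own where there are three numbers: the shift along the world's x, y, z in units of 0.4 m (1.0 is 0.4 m), then the turn, a rotation vector about the world's x, y, z in units of 45 degrees (1.0 is 45 degrees), then the closure, from 0 (fully open) to 1 (shut). In form: [[[dx, dy, dz], [ax, ay, az], fingers], ...]. A call has 1 to 12 rows; each row is the pose to reach, as a shift and turn from the pose commanded when the call began; what a row does not reach only later rows make up. A row lasts 1/10 s, in which the tool goes at most 50 mm and 8.59 degrees, less where a joint would pass 70% of its speed; a pose out of reach is approached as far as the arm can. A call with a number of a shift or a turn outside -1 to 1 is refused whole. A call with a gripper value outside its range is refused whole. The fingers move at their own pace and stop on an object; "newtons" is the grip in N (left out, the last holds). Time passes only in rows, so rows that repeat a pose let the fingers close. It gives the time, the measured TCP pose, the force, the opening and the grip force at its end, in the units of the state.
- monitor.read_state(): the state, without advancing time (a new reading comes with each control period).
- snapshot(name): name is "scene" or "top" or "wrist"; returns (picture, depth): 384x512x3 uint8, red, green, blue; 384x512 float32, m along the optical axis (not along the pixel's ray), 0 where there is no reading.
- camera_params(name): a dict with "intrinsics" (3x3 intrinsics, pixels), "xyz" and "rotation" of the camera in the world. Camera axes: x right, y up, looking along -z (the intrinsics and any distortion apply to the point x, -y, -z); pixel columns grow to the right and rows downward; lengths in m; the calibration is good to about 2 mm. A picture is of the moment at which its call begins: read the wrist's pose just before it. camera_params takes no time and is no camera call; for the wrist camera it gives the pose at the moment of the call.
- ticket.finish_job(): hands the job in; it is judged then, once.
The state is a dict: "time_s": time; "qpos": joint angles; "joint_velocities": joint speeds; "tau": joint torques, N m; "eef_pos": TCP position; "eef_rot": TCP orientation; "ft_force": force on the tool from outside, world axes, zero at the start; "torque": the same for the moment, N m; "opening": opening from 0.0 (shut) to 1.0 (fully open); "gripper_force": force on a finger pad.
Only numpy, scipy, OpenCV 4.12 (cv2) and the standard library are available. Lean on these libraries where they do the work, as an engineer would, in place of code of your own. Each camera call takes 0.05 s, during which the arm holds its last target. There are 200 camera calls.

## Task

Hang the three plywood push shoes by their hand loops on the long steel hook of the tool board, the largest first, then the middle one, then the smallest, all with their noses pointing to the robot's side of the bench. Slide them gently along the hook, without ramming the board, until they sit flat together with no gaps, the largest against the board, and leave the other things on the bench where they are.

Things in the scene. Friction and masses are not known exactly. Their poses are not given: they have to be found in the camera images.
- large: The largest push shoe, sawn from 20 mm plywood, 195 mm long (x), 108 tall, about 190 g (varies): a straight sole 46 mm deep, a closed hand loop on it, stepped nose at -x, dark 5 mm cleat under the heel at +x. It stands on cleat and nose on an edge 20 mm wide and tips if knocked; bar and sole then rise 2 degrees to the heel. Origin on the bench under mid-length; y across the thickness, z up.
- large_bar (a point): Middle of the underside of the large shoe's top bar, 83 mm over the origin; axes as the shoe's. The bar is straight, 22 mm deep (up from here), 20 mm thick; below it the loop is open 34 mm down to the sole, 46 mm to either side along x. Pinched off its middle, the shoe sags a few mm in the grip.
- large_nose (a point): Tip of the large shoe's nose, at mid thickness.
- medium: The middle-sized push shoe, sawn from 20 mm plywood, 162 mm long (x), 96 tall, about 140 g (varies): a straight sole 34 mm deep, a closed hand loop on it, stepped nose at -x, dark 5 mm cleat under the heel at +x. It stands on cleat and nose on an edge 20 mm wide and tips if knocked; bar and sole then rise 2 degrees to the heel. Origin on the bench under mid-length; y across the thickness, z up.
- medium_bar (a point): Middle of the underside of the medium shoe's top bar, 71 mm over the origin; axes as the shoe's. The bar is straight, 22 mm deep (up from here), 20 mm thick; below it the loop is open 34 mm down to the sole, 41 mm to either side along x. Pinched off its middle, the shoe sags a few mm in the grip.
- medium_nose (a point): Tip of the medium shoe's nose, at mid thickness.
- small: The smallest push shoe, sawn from 20 mm plywood, 130 mm long (x), 84 tall, about 100 g (varies): a straight sole 22 mm deep, a closed hand loop on it, stepped nose at -x, dark 5 mm cleat under the heel at +x. It stands on cleat and nose on an edge 20 mm wide and tips if knocked; bar and sole then rise 2 degrees to the heel. Origin on the bench under mid-length; y across the thickness, z up.
- small_bar (a point): Middle of the underside of the small shoe's top bar, 59 mm over the origin; axes as the shoe's. The bar is straight, 22 mm deep (up from here), 20 mm thick; below it the loop is open 34 mm down to the sole, 36 mm to either side along x. Pinched off its middle, the shoe sags a few mm in the grip.
- small_nose (a point): Tip of the small shoe's nose, at mid thickness.
- board: Upright plywood tool board fixed to the bench, 240 mm wide (x), 245 high, 18 thick. Origin on the bench under the root of its hook, in the flat front face, which looks along the board's -y; z up. Foot and gussets are behind it (+y).
- hook (a point): Root of the steel hook: top of its rod at the board's face, 205 mm over the bench, axes as the board's. The rod, 10 mm thick, runs straight and level along -y for 150 mm, then bends up at 55 degrees to a rounded tip ending 169 mm out, 20 mm higher than the rod's top. The three together need 2 to 6 N to slide along it; nothing is springy.
- glue: Bystander. White glue bottle, standing, 62 mm across, 165 mm tall; origin under its centre.
- mallet: Bystander. Wooden mallet lying on the bench, head 65 x 120 x 85 mm at the origin, handle 200 mm along -x.
- square: Bystander. Try square lying flat, wooden stock 130 mm along y, steel blade 160 mm along x; origin under the stock's middle.
- tape: Bystander. Tape measure standing on its base, 70 x 40 x 65 mm; origin under its centre.
- wax: Bystander. Flat steel tin, 86 mm across, 45 mm tall; origin under its centre.
- offcut_a: Bystander. Wood offcut 110 x 36 x 28 mm; origin under its centre.
- offcut_b: Bystander. Wood offcut 150 x 50 x 22 mm; origin under its centre.
- clamp: Bystander. Steel F-clamp lying flat, bar 260 mm along x, jaws to 75 mm along y, 24 mm high; origin under the bar's middle.
Things that resemble listed ones, but are neither listed nor needed, are in the scene too. What is shaped like the small but orange or yellow is not meant.

How it is judged:
On the way, in this order (a step that is already met when the one before it is completed fails the run):
1. the large shoe hangs by its loop on the hook, let go of (z of large_bar in the frame of hook between -0.012 and 0.025 m and x of large_bar in the frame of hook between -0.045 and 0.045 m and y of large_bar in the frame of hook between -0.15 and 0 m and contact force between the fingers and large below 0.3 N), for 0.2 s.
2. the medium shoe hangs by its loop on the hook, let go of, outside the large one (z of medium_bar in the frame of hook between -0.012 and 0.025 m and x of medium_bar in the frame of hook between -0.045 and 0.045 m and y of medium_bar in the frame of hook between -0.15 and 0 m and contact force between the fingers and medium below 0.3 N and y of large_bar in the frame of medium_bar above 0.012 m and z of large_bar in the frame of hook between -0.012 and 0.025 m and x of large_bar in the frame of hook between -0.045 and 0.045 m and y of large_bar in the frame of hook between -0.15 and 0 m), for 0.2 s.
3. the small shoe hangs by its loop on the hook, let go of, outside the medium one (z of small_bar in the frame of hook between -0.012 and 0.025 m and x of small_bar in the frame of hook between -0.045 and 0.045 m and y of small_bar in the frame of hook between -0.15 and 0 m and contact force between the fingers and small below 0.3 N and y of medium_bar in the frame of small_bar above 0.012 m and z of medium_bar in the frame of hook between -0.012 and 0.025 m and x of medium_bar in the frame of hook between -0.045 and 0.045 m and y of medium_bar in the frame of hook between -0.15 and 0 m), for 0.2 s.
At the end, for the whole second after the job is handed in: All three hang released and still by their loops: large, medium, small from the board outwards, mid-thickness at most 12.5, 33.5 and 54.5 mm from the board's face (10, 30 and 50 with no gaps), parallel to it within 0.15 rad, noses on the robot's side (all of step 1 and all of step 3 and y of large_bar in the frame of hook above -0.0125 m and angle between the y axis of each of large, medium, small and the y axis of board, either way round below 0.15 rad and x of each of large_nose, medium_nose, small_nose in the frame of hook below -0.02 m and linear speed of each of large, medium, small below 0.03 m/s and angular speed of each of large, medium, small below 0.3 rad/s and contact force between the fingers and medium below 0.3 N and y of medium_bar in the frame of hook above -0.0335 m and y of small_bar in the frame of hook above -0.0545 m and y of large_bar in the frame of medium_bar above 0.012 m); the robot touches nothing.
It fails at once if another thing on the bench is pushed about (more than 30 mm) (distance of any of glue, mallet, square, tape, wax, offcut_a, offcut_b, clamp from where it was at the start of the episode above 0.03 m).
It fails at once if the glue bottle is knocked over (angle between glue's own z axis and vertical above 0.5 rad).
It fails at once if the board or its hook is rammed (more than 60 N) (contact force between board and anything else above 60 N).
It also fails if it takes over 72 s, if anything falls off the work surface, if the arm or the gripper's body presses on something with over 40 N, if the wrist force passes 120 N, or if a joint passes its speed limit or range.

## Working session

There is one attempt and no reset: what is moved stays moved. The work goes in short steps, Python scripts to look and compute and a tool call to move; the robot and the scene stay as the last step left them, time stands still between calls to the robot, and variables do not carry over. Pictures are saved under pics/ and viewed, at most 11 in all, crops included, and the job is handed in when it is done.

Besides the shell and the picture viewer there is one more tool, called after "Request:" by a JSON object that holds its "op" and its "data". servo_tool: Moves the arm, as the interface text tells. Shifts and turns lie within -1 to 1; 1 stands for 0.4 m of shift or 45 degrees of turn. Its arguments: {"type":"object","properties":{"targets":{"type":"array","items":{"type":"array"}},"newtons":{"type":"number"}},"required":["targets"]}

```bash
ls; mkdir -p pics
cat > h.py <<'E'
import numpy as np, cv2
from station import monitor, snapshot, camera_params, ticket
def save(n,img,sc=1):
    cv2.imwrite('pics/'+n+'.png',cv2.resize(img[:,:,::-1],None,fx=sc,fy=sc,interpolation=cv2.INTER_CUBIC))
def cloud(cam):
    p=camera_params(cam); im,d=snapshot(cam)
    K=np.array(p['intrinsics']);R=np.array(p['rotation']);t=np.array(p['xyz'])
    v,u=np.mgrid[:d.shape[0],:d.shape[1]]
    P=np.stack([(u-K[0,2])/K[0,0]*d,-(v-K[1,2])/K[1,1]*d,-d],-1)
    W=P@R.T+t; W[d==0]=np.nan
    return im,d,W
E
python3 - <<'E'
from h import *
for c in('top','scene'):
    p=camera_params(c);print(c,p)
    im,d,W=cloud(c);save(c,im,1.5);np.savez('/tmp/'+c,im=im,d=d,W=W)
print(monitor.read_state())
E
```

```text
pics
top {'intrinsics': array([[451.58275019,   0.        , 257.55721412],
       [  0.        , 451.58275019, 190.74237853],
       [  0.        ,   0.        ,   1.        ]]), 'xyz': array([ 0.2217839 , -0.061476  ,  1.81541154]), 'rotation': array([-0.69415903, -0.06144687,  0.05551434,  0.71504243])}Traceback (most recent call last):
  File "<stdin>", line 4, in <module>
  File "h.py", line 10, in cloud
    W=P@R.T+t; W[d==0]=np.nan
      ~^~~~
ValueError: matmul: Input operand 1 has a mismatch in its core dimension 0, with gufunc signature (n?,k),(k,m?)->(n?,m?) (size 4 is different from 3)
```

```bash
python3 - <<'E'
s=open('h.py').read()
s=s.replace("R=np.array(p['rotation'])","q=p['rotation'];R=Rot.from_quat([q[1],q[2],q[3],q[0]]).as_matrix()").replace("import numpy as np, cv2","import numpy as np, cv2\nfrom scipy.spatial.transform import Rotation as Rot")
open('h.py','w').write(s)
E
python3 - <<'E'
from h import *
for c in('top','scene'):
    p=camera_params(c);print(c,p['xyz'])
    im,d,W=cloud(c);save(c,im,1.5);np.savez('/tmp/'+c,im=im,d=d,W=W)
print(monitor.read_state())
E
```

```text
top [ 0.2217839  -0.061476    1.81541154]
scene [1.02065882 0.92244811 1.38034777]
{'time_s': 0.15, 'qpos': array([-1.32619547e+00,  3.26773608e-01, -1.93362939e-01,  1.05200713e+00,
        9.85693020e-08,  1.43660131e+00]), 'joint_velocities': array([-0.00127036, -0.00206581,  0.00147716, -0.00016371,  0.00191235,
       -0.00096616]), 'tau': array([ 1.51506480e-03, -4.43702960e+01,  2.62665725e+01,  1.05272801e-02,
       -3.98622251e-05,  6.56261989e-06]), 'eef_pos': array([ 0.20328739, -0.51053717,  0.20927843]), 'eef_rot': array([-6.72652964e-04,  9.82117540e-01,  1.88267588e-01, -3.71208144e-05]), 'ft_force': array([ 0.43268285, -0.02413889, -0.09450403]), 'torque': array([-0.0038612 , -0.0447058 ,  0.02551079]), 'gripper_force': 0.0, 'opening': 1.0010125487707222}
```

View pics/top.png

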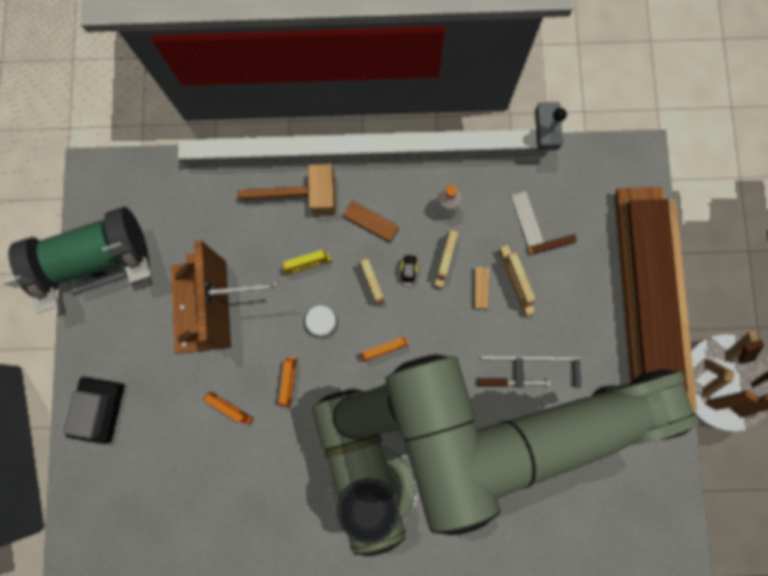

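View pics/scene.png

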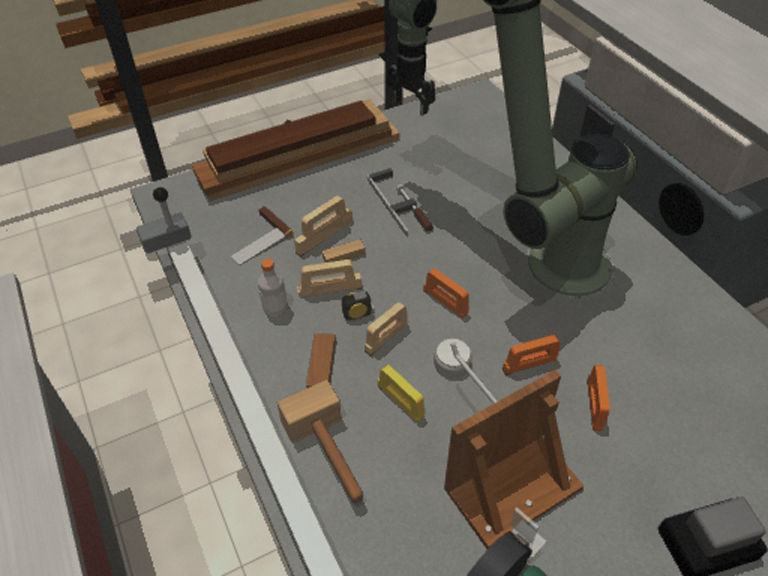

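Candidates (top.png pixels): plain plywood shoes at (517,281) large, (446,258) medium, (372,281) small. Look-alikes are orange at (383,349), (287,382), (228,408) and yellow at (305,262). I choose the three plain ones; the board is at (205,300) with its hook pointing right (-y).

Run:
```python
from h import *
T=np.load('/tmp/top.npz');S=np.load('/tmp/scene.npz')
W=T['W'];
print('bench z',np.nanmedian(W[100:250,200:400,2]))
for n,(u,v),hb in(('large',(517,281),.105),('medium',(446,258),.093),('small',(372,281),.081)):
  for nm,A,off in(('top',W,1),('scene',S['W'],0)):
    if nm=='top':
        u0,v0=int(u/1.5),int(v/1.5)
        c=W[v0-3:v0+4,u0-3:u0+4].reshape(-1,3); c=c[np.nanargmax(c[:,2])]
    P=A.reshape(-1,3); r=np.hypot(P[:,0]-c[0],P[:,1]-c[1])
    Q=P[(r<.12)&(P[:,2]>hb-.010)&(P[:,2]<hb+.02)]
    if nm=='scene': Q=Q[np.hypot(*(Q[:,:2]-c0[:2]).T)<.075]
    if nm=='top': Q=Q[r[(r<.12)&(P[:,2]>hb-.010)&(P[:,2]<hb+.02)]<.075]
    m=np.median(Q,0);e=np.linalg.svd(Q[:,:2]-Q[:,:2].mean(0),full_matrices=False)[2][0]
    if nm=='top':c0=m
    s=(Q[:,:2]-m[:2])@e; l=np.percentile(s,[3,97])
    print(n,nm,len(Q),m.round(3),'mid',(m[:2]+e*l.mean()).round(4),'yaw',np.degrees(np.arctan2(e[1],e[0])).round(1),'len',np.ptp(l).round(3))
# board + hook
P=S['W'].reshape(-1,3);P2=W.reshape(-1,3)
for nm,A in(('scene',P),('top',P2)):
    Q=A[(A[:,2]>.19)&(A[:,2]<.235)&(A[:,0]<.45)&(A[:,0]>.1)&(A[:,1]<.43)&(A[:,1]>.12)]
    print(nm,len(Q),Q.min(0).round(3),Q.max(0).round(3))
    for y in np.arange(.14,.42,.02):
        q=Q[abs(Q[:,1]-y)<.01]
        if len(q):print(round(y,2),len(q),np.median(q,0).round(3),q[:,0].min().round(3),q[:,0].max().round(3))
im=S['im'];save('crop',im[110:290,150:300],4)
```

```text
bench z 0.0008250958800368746
large top 187 [ 0.523 -0.398  0.104] mid [ 0.5209 -0.3982] yaw -160.4 len 0.122
large scene 165 [ 0.531 -0.394  0.105] mid [ 0.5278 -0.3947] yaw 19.7 len 0.128
medium top 159 [ 0.594 -0.211  0.092] mid [ 0.595  -0.2119] yaw 162.7 len 0.116
medium scene 210 [ 0.599 -0.211  0.093] mid [ 0.5992 -0.211 ] yaw -18.0 len 0.116
small top 146 [ 0.536 -0.011  0.079] mid [ 0.5342 -0.0117] yaw -160.1 len 0.106
small scene 193 [ 0.544 -0.008  0.081] mid [ 0.5398 -0.0095] yaw 19.5 len 0.106
scene 257 [0.37  0.386 0.19 ] [0.45  0.423 0.235]
0.38 24 [0.382 0.389 0.216] 0.37 0.404
0.4 164 [0.418 0.394 0.215] 0.376 0.45
top 115 [0.372 0.37  0.191] [0.448 0.422 0.235]
0.38 76 [0.407 0.375 0.212] 0.372 0.448
0.4 19 [0.404 0.406 0.214] 0.394 0.416
```

View pics/crop.png

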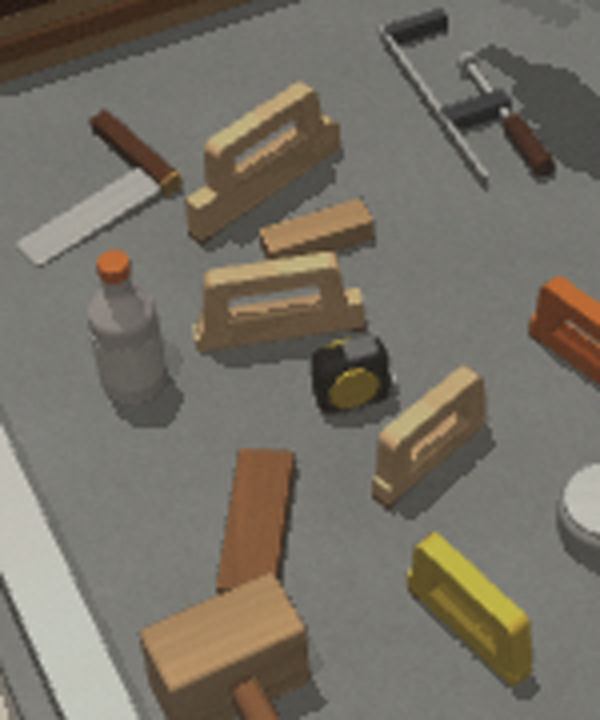

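The crop confirms plain shoes: large (265,160), medium (280,300), small (430,435), with glue and tape close to the medium one. Nose directions aren't clear yet. Next I'll fit the board and hook.

Run:
```python
from h import *
T=np.load('/tmp/top.npz');S=np.load('/tmp/scene.npz')
for nm,A in(('scene',S['W']),('top',T['W'])):
    A=A.reshape(-1,3)
    Q=A[(A[:,2]>.15)&(A[:,2]<.25)&(A[:,0]<.65)&(A[:,0]>.3)&(A[:,1]<.44)&(A[:,1]>.1)]
    b=Q[Q[:,2]>.236]; b=b[b[:,1]>.33]
    print(nm,len(b),b.min(0).round(3),b.max(0).round(3),np.median(b,0).round(3))
    c=cv2.minAreaRect(b[:,:2].astype(np.float32)*1000);print(c)
    k=Q[(Q[:,1]<.36)]
    for y in np.arange(.14,.38,.02):
        q=k[abs(k[:,1]-y)<.01]
        if len(q):print(round(y,2),len(q),np.median(q,0).round(3),q.max(0).round(3))
# project pixels of hook to z=.205..: from top
p=camera_params('top');K=p['intrinsics'];q=p['rotation'];R=Rot.from_quat([*q[1:],q[0]]).as_matrix()
for (u,v),z in(((211,292),.205),((270,286),.205),((274,285),.225)):
    r=R@np.array([(u/1.5-K[0,2])/K[0,0],-(v/1.5-K[1,2])/K[1,1],-1]);print((p['xyz']+r*(z-p['xyz'][2])/r[2]).round(4))
```

```text
scene 588 [0.373 0.372 0.236] [0.614 0.408 0.25 ] [0.499 0.39  0.245]
((493.6940612792969, 387.7472229003906), (241.8786163330078, 23.1326961517334), 4.084765911102295)
0.22 30 [0.506 0.223 0.216] [0.51  0.23  0.229]
0.24 17 [0.505 0.24  0.205] [0.509 0.247 0.208]
0.26 21 [0.503 0.26  0.204] [0.507 0.268 0.213]
0.28 20 [0.503 0.279 0.205] [0.506 0.29  0.211]
0.3 24 [0.501 0.299 0.204] [0.505 0.31  0.21 ]
0.32 21 [0.5   0.319 0.204] [0.503 0.329 0.21 ]
0.34 24 [0.498 0.342 0.205] [0.503 0.35  0.211]
0.36 10 [0.498 0.356 0.206] [0.502 0.359 0.208]
top 359 [0.373 0.37  0.236] [0.61  0.405 0.25 ] [0.487 0.388 0.244]
((491.44061279296875, 387.841064453125), (238.77577209472656, 21.65254783630371), 4.066867828369141)
0.22 13 [0.502 0.22  0.219] [0.507 0.228 0.225]
0.24 12 [0.501 0.24  0.202] [0.507 0.248 0.206]
0.26 17 [0.5   0.258 0.204] [0.504 0.269 0.21 ]
0.28 14 [0.498 0.283 0.2  ] [0.502 0.289 0.212]
0.3 17 [0.497 0.302 0.204] [0.501 0.309 0.21 ]
0.32 13 [0.495 0.321 0.203] [0.498 0.329 0.21 ]
0.34 16 [0.494 0.338 0.203] [0.5  0.35 0.21]
0.36 7 [0.492 0.355 0.204] [0.496 0.36  0.208]
[0.4896 0.3717 0.205 ]
[0.5   0.229 0.205]
[0.4986 0.2159 0.225 ]
```

Request:
{"op": "servo_tool", "data": {"targets": [[[0.125,0.04,0.1],[0,0,0],0],[[0.25,0.09,0.2],[0,0,0],0],[[0.375,0.13,0.25],[0,0,0],0],[[0.5,0.16,0.25],[0,0,0],0],[[0.6,0.19,0.25],[0,0,0],0],[[0.65,0.21,0.25],[0,0,0],0],[[0.65,0.21,0.25],[0,0,0],0],[[0.65,0.21,0.25],[0,0,0],0]]}}

```text
time_s: 0.95
eef_pos: [0.4642, -0.4261, 0.309]
eef_rot: [-0.001, 0.982, 0.19, -0.001]
ft_force: [-0.6, 0.5, -0.1]
opening: 0.998
gripper_force: 0.0
```

Run:
```python
from h import *
print(camera_params('wrist'))
im,d,W=cloud('wrist');save('w1',im,1.5);np.savez('/tmp/w1',im=im,d=d,W=W)
```

```text
{'intrinsics': array([[314.4501759 ,   0.        , 252.94553193],
       [  0.        , 314.4501759 , 190.09712953],
       [  0.        ,   0.        ,   1.        ]]), 'xyz': array([ 0.5293203 , -0.39946437,  0.47340874]), 'rotation': array([ 0.81997386, -0.11657124,  0.07962215, -0.55472005])}
```

View pics/w1.png

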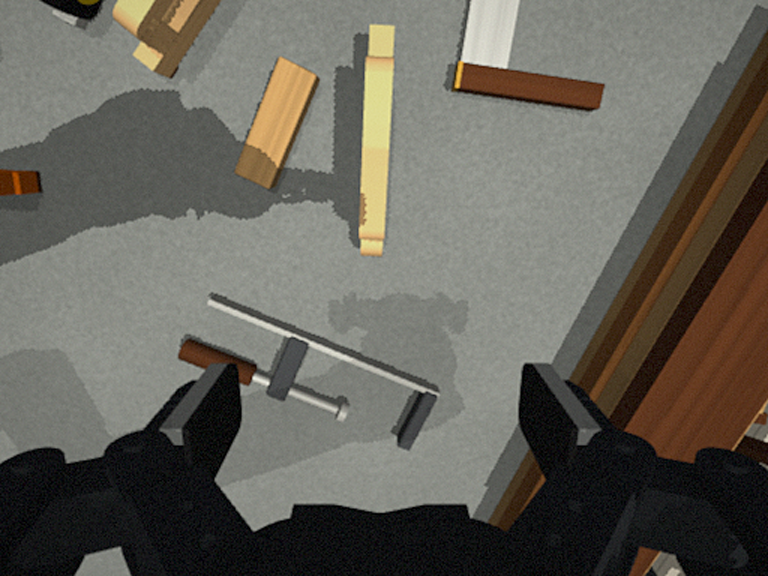

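The large shoe lies vertical in view, from (376,30) to (372,250), with a long ledge at the top and a short one at the bottom. I'll take height profiles along each shoe to tell nose from heel.

Run:
```python
from h import *
c={'large':(.524,-.3965,19.9),'medium':(.597,-.2115,-17.6),'small':(.537,-.0105,19.7)}
for f in('w1','top','scene'):
  A=np.load(f'/tmp/{f}.npz')['W'].reshape(-1,3)
  for n,(x,y,a) in c.items():
    a=np.radians(a);s=(A[:,0]-x)*np.cos(a)+(A[:,1]-y)*np.sin(a);t=-(A[:,0]-x)*np.sin(a)+(A[:,1]-y)*np.cos(a)
    m=(abs(t)<.016)&(abs(s)<.125)&(A[:,2]>.012)
    if m.sum()<60: continue
    S,Tt,Z=s[m]*1e3,t[m]*1e3,A[m,2]*1e3
    print(f,n,'ends',np.percentile(S,[.5,99.5]).round())
    print([(int(k),int(Z[(abs(S-k)<2.5)].max()),int(np.median(Tt[(abs(S-k)<2.5)&(Z>Z[abs(S-k)<2.5].max()-8)]))) for k in range(-120,121,5) if (abs(S-k)<2.5).sum()>1])
    q=Z>Z.max()-9; print('top ends',np.percentile(S[q],[1,99]).round(),'t',np.percentile(Tt[q],[3,97]).round())
```

```text
w1 large ends [-88.  96.]
[(-95, 38, 1), (-90, 44, 1), (-85, 47, 1), (-80, 48, 2), (-75, 47, -1), (-70, 95, -7), (-65, 102, 0), (-60, 417, 6), (-55, 419, -3), (-50, 427, 11), (-45, 427, 8), (-40, 105, 0), (-35, 105, 0), (-30, 106, 0), (-25, 106, 0), (-20, 106, 0), (-15, 106, 0), (-10, 106, 0), (-5, 106, -1), (0, 106, 0), (5, 107, 0), (10, 107, 0), (15, 107, 0), (20, 107, 0), (25, 107, -1), (30, 107, -1), (35, 107, 0), (40, 108, 0), (45, 108, -1), (50, 108, -1), (55, 108, -1), (60, 108, -1), (65, 106, -1), (75, 53, -1), (80, 53, -2), (85, 53, -1), (90, 53, -2), (95, 53, -2), (100, 53, -2)]
top ends [-56. -47.] t [-12.  16.]
w1 medium ends [-82.  -8.]
[(-85, 28, -10), (-80, 41, -2), (-75, 42, -2), (-70, 41, -2), (-65, 85, -6), (-60, 94, -2), (-55, 96, -1), (-50, 96, -2), (-45, 96, -4), (-40, 97, -6), (-35, 95, -10), (-30, 96, -11), (-25, 79, -10), (-20, 39, -7), (-15, 39, -10), (-10, 34, -11), (-5, 21, -10)]
top ends [-62. -32.] t [-11.   8.]
top large ends [-95.  97.]
[(-95, 37, 4), (-90, 48, 0), (-85, 44, 0), (-80, 51, 3), (-75, 70, 4), (-70, 100, -5), (-65, 107, -1), (-60, 107, -1),
[... 2358 characters left out ...]
2), (5, 97, -2), (10, 97, 0), (15, 98, 0), (20, 98, 0), (25, 95, -1), (30, 99, -3), (35, 99, 1), (40, 95, 5), (45, 98, -4), (50, 97, -4), (55, 95, 6), (60, 94, -6), (65, 87, -2), (70, 44, 3), (75, 28, -2), (80, 19, 4)]
top ends [-55.  57.] t [-12.  13.]
scene small ends [-60.  69.]
[(-65, 24, 6), (-60, 68, 4), (-55, 82, -4), (-50, 82, 0), (-45, 81, 1), (-40, 87, 0), (-35, 82, 0), (-30, 86, -1), (-25, 82, -1), (-20, 86, 0), (-15, 88, 0), (-10, 85, 1), (-5, 84, 1), (0, 86, 0), (5, 83, 0), (10, 87, -4), (15, 85, 3), (20, 88, 6), (25, 86, -5), (30, 88, 3), (35, 91, -5), (40, 87, 0), (45, 89, -2), (50, 86, 1), (55, 87, -4), (60, 81, 4), (65, 40, 6), (70, 30, 6)]
top ends [-45.  54.] t [-10.  10.]
```

Large: heel (z 53, bar rising) is on the far side, so its nose already points to the robot at yaw about 20°. The medium's nose points away. The grasp has to be made with the tool turned half round, so that the last joint stays in range at the hook.

Request:
{"op": "servo_tool", "data": {"targets": [[[0.02,0.01,0],[0,0,0.19],0],[[0.05,0.03,0],[0,0,0.38],0],[[0.0975,0.055,0],[0,0,0.57],0],[[0.0975,0.055,0],[0,0,0.76],0],[[0.0975,0.055,0],[0,0,0.95],0],[[0.0975,0.055,0],[0,0,1],0]], "newtons": 80}}

```text
time_s: 1.6
eef_pos: [0.5007, -0.406, 0.3098]
eef_rot: [-0.0, 0.835, 0.55, -0.0]
ft_force: [0.3, -0.5, 0.1]
opening: 0.999
gripper_force: 0.0
```

Request:
{"op": "servo_tool", "data": {"targets": [[[0,0,0],[0,0,0.19],0],[[0,0,0],[0,0,0.38],0],[[0,0,0],[0,0,0.57],0],[[0,0,0],[0,0,0.76],0],[[0,0,0],[0,0,0.95],0],[[0,0,0],[0,0,1],0]]}}

```text
time_s: 2.2
eef_pos: [0.5005, -0.4062, 0.3099]
eef_rot: [-0.0, 0.561, 0.828, -0.0]
ft_force: [-0.4, 0.4, -0.3]
opening: 1.0
gripper_force: 0.0
```

Request:
{"op": "servo_tool", "data": {"targets": [[[0,0,0],[0,0,0.19],0],[[0,0,0],[0,0,0.38],0],[[0,0,0],[0,0,0.57],0],[[0,0,0],[0,0,0.76],0],[[0,0,0],[0,0,0.95],0],[[0,0,0],[0,0,1],0]]}}

```text
time_s: 2.8
eef_pos: [0.5005, -0.4062, 0.3099]
eef_rot: [-0.0, 0.202, 0.979, 0.0]
ft_force: [0.0, 0.6, 0.2]
opening: 0.998
gripper_force: 0.0
```

Request:
{"op": "servo_tool", "data": {"targets": [[[0,0,0],[0,0,0.19],0],[[0,0,0],[0,0,0.38],0],[[0,0,0],[0,0,0.57],0],[[0,0,-0.1],[0,0,0.76],0],[[0,0,-0.2],[0,0,0.96],0],[[0,0,-0.25],[0,0,0.96],0],[[0,0,-0.25],[0,0,0.96],0],[[0,0,-0.25],[0,0,0.96],0]]}}

```text
time_s: 3.6
eef_pos: [0.5013, -0.4059, 0.2105]
eef_rot: [-0.0, -0.172, 0.985, -0.0]
ft_force: [0.3, -0.5, 0.3]
opening: 1.003
gripper_force: 0.0
```

```bash
cat >> h.py <<'E'
def prof(A,x,y,a,lo=.02,hi=.13,ts=.018):
    """profile along shoe: station, max z, t-centre"""
    A=A.reshape(-1,3);a=np.radians(a);s=(A[:,0]-x)*np.cos(a)+(A[:,1]-y)*np.sin(a);t=-(A[:,0]-x)*np.sin(a)+(A[:,1]-y)*np.cos(a)
    m=(abs(t)<ts)&(abs(s)<.125)&(A[:,2]>lo)&(A[:,2]<hi);S,T,Z=s[m]*1e3,t[m]*1e3,A[m,2]*1e3
    for k in range(-110,111,6):
        w=abs(S-k)<3
        if w.sum()>3:
            h=w&(Z>Z[w].max()-5);print((k,int(np.percentile(Z[w],98)),*np.percentile(T[h],[3,97]).round(1)),end=' ')
    print('\nends',np.percentile(S,[.3,99.7]).round(1))
E
python3 - <<'E'
from h import *
im,d,W=cloud('wrist');np.savez('/tmp/w2',im=im,d=d,W=W)
prof(W,.5255,-.396,19.9)
s=monitor.read_state();print(s['eef_pos'],Rot.from_quat([*s['eef_rot'][1:],s['eef_rot'][0]]).as_matrix()[:,0],s['qpos'])
E
```

```text
(-98, 35, np.float64(-8.4), np.float64(10.2)) (-92, 43, np.float64(-9.4), np.float64(10.1)) (-86, 46, np.float64(-9.4), np.float64(10.0)) (-80, 48, np.float64(-9.4), np.float64(10.0)) (-74, 75, np.float64(-8.9), np.float64(9.3)) (-68, 101, np.float64(-9.5), np.float64(9.2)) (-62, 104, np.float64(-9.8), np.float64(9.2)) (-56, 105, np.float64(-9.8), np.float64(9.2)) (-50, 105, np.float64(-9.9), np.float64(9.2)) (-44, 105, np.float64(-10.0), np.float64(9.3)) (-38, 105, np.float64(-10.0), np.float64(9.3)) (-32, 105, np.float64(-10.1), np.float64(9.4)) (-26, 105, np.float64(-10.1), np.float64(8.5)) (-20, 105, np.float64(-10.2), np.float64(8.5)) (-14, 106, np.float64(-10.3), np.float64(8.6)) (-8, 106, np.float64(-10.4), np.float64(8.6)) (-2, 106, np.float64(-10.5), np.float64(8.6)) (4, 106, np.float64(-10.5), np.float64(8.7)) (10, 106, np.float64(-10.6), np.float64(7.8)) (16, 107, np.float64(-10.6), np.float64(7.8)) (22, 107, np.float64(-10.7), np.float64(7.8)) (28, 107, np.float64(-10.8), np.float64(7.9)) (34, 107, np.float64(-11.1), np.float64(7.9)) (40, 107, np.float64(-11.8), np.float64(7.9)) (46, 107, np.float64(-11.9), np.float64(7.0)) (52, 108, np.float64(-12.0), np.float64(7.0)) (58, 107, np.float64(-12.0), np.float64(7.1)) (64, 105, np.float64(-12.2), np.float64(7.1)) (94, 53, np.float64(-11.2), np.float64(6.3)) (100, 52, np.float64(-9.5), np.float64(4.7)) 
ends [-96.2  97.4]
[ 0.50212843 -0.40629847  0.21153115] [-9.40895723e-01 -3.38695443e-01 -7.96785189e-04] [-7.94456670e-01  5.04967185e-01  8.62686878e-02  1.15004209e+00
 -6.79131318e-05 -1.13998614e+00]
```

Request:
{"op": "servo_tool", "data": {"targets": [[[0.0025,0.003,-0.11],[0,0,-0.024],0],[[0.0025,0.003,-0.22],[0,0,-0.024],0],[[0.0025,0.003,-0.31],[0,0,-0.024],0],[[0.0025,0.003,-0.34],[0,0,-0.024],0],[[0.0025,0.003,-0.34],[0,0,-0.024],0.5],[[0.0025,0.003,-0.34],[0,0,-0.024],1],[[0.0025,0.003,-0.34],[0,0,-0.024],1],[[0.0025,0.003,-0.34],[0,0,-0.024],1],[[0.0025,0.003,-0.34],[0,0,-0.024],1],[[0.0025,0.003,-0.34],[0,0,-0.024],1]], "newtons": 80}}

```text
time_s: 4.65
eef_pos: [0.5044, -0.4049, 0.076]
eef_rot: [0.001, -0.164, 0.987, -0.002]
ft_force: [-0.8, 0.5, 5.7]
opening: 0.202
gripper_force: 78.4
```

Request:
{"op": "servo_tool", "data": {"targets": [[[0,0,0.05],[0,0,0],1],[[0,0,0.15],[0,0,0],1],[[0,0,0.27],[0,0,0],1],[[0,0.05,0.38],[0,0,-0.1],1],[[0,0.15,0.48],[0,0,-0.2],1],[[0,0.26,0.55],[0,0,-0.33],1],[[-0.02,0.38,0.6],[0,0,-0.33],1],[[-0.03,0.5,0.6],[0,0,-0.33],1],[[-0.04,0.62,0.6],[0,0,-0.33],1],[[-0.05,0.74,0.6],[0,0,-0.33],1],[[-0.05,0.86,0.6],[0,0,-0.33],1],[[-0.05,0.95,0.6],[0,0,-0.33],1]]}}

```text
time_s: 5.85
eef_pos: [0.4824, -0.0212, 0.3144]
eef_rot: [0.0, -0.035, 0.999, 0.0]
ft_force: [0.7, 0.5, -2.6]
opening: 0.195
gripper_force: 79.0
```

Request:
{"op": "servo_tool", "data": {"targets": [[[0,0.11,0],[0,0,0],1],[[0,0.22,0],[0,0,0],1],[[0,0.33,0],[0,0,0],1],[[0,0.4,0],[0,0,0],1],[[0,0.45,0],[0,0,0],1],[[0,0.47,0],[0,0,0],1],[[0,0.47,0],[0,0,0],1],[[0,0.47,0],[0,0,0],1]]}}

```text
time_s: 6.65
eef_pos: [0.4833, 0.1634, 0.3139]
eef_rot: [-0.0, -0.034, 0.999, -0.0]
ft_force: [0.3, -0.6, -2.9]
opening: 0.195
gripper_force: 79.0
```

```bash
cat >> h.py <<'E'
def tcp():
    s=monitor.read_state();R=Rot.from_quat([*s['eef_rot'][1:],s['eef_rot'][0]]);return s['eef_pos'],R,s
def barprof(W,thick=None):
    """heights of the held shoe's bar along tool x, in tool frame mm (z toward fingertips)"""
    p,R,s=tcp();Q=R.inv().apply(W.reshape(-1,3)-p)*1e3
    m=(abs(Q[:,1])<16)&(abs(Q[:,0])<140)&(Q[:,2]>-45)&(Q[:,2]<60)&~np.isnan(Q[:,2]);Q=Q[m]
    for k in range(-138,139,6):
        w=abs(Q[:,0]-k)<3
        if w.sum()>3:print((k,round(float(np.percentile(Q[w,2],3)),1),*np.percentile(Q[w,1],[5,95]).round(1).tolist()),end=' ')
    print()
E
python3 - <<'E'
from h import *
im,d,W=cloud('wrist');save('w3',im)
barprof(W)
p,R,s=tcp();print(p,R.as_matrix().round(3),s['ft_force'],s['opening'])
k=(W[...,2]>.15)&(W[...,1]>.2);A=W[k]
for y in np.arange(.2,.38,.02):
    q=A[(abs(A[:,1]-y)<.01)&(abs(A[:,0]-.5)<.03)&(A[:,2]<.235)]
    if len(q)>3:print(round(y,2),len(q),np.median(q,0).round(4),np.percentile(q,98,0).round(4))
E
```

```text
(-48, -30.5, -8.1, 9.0) (-42, -30.4, -8.5, 9.4) (-36, -30.3, -8.5, 9.7) (-30, -30.1, -8.4, 9.3) (-24, -30.0, -8.3, 9.3) (-18, -29.8, -7.8, 8.7) (-12, -30.3, -7.6, 8.6) (-6, -44.0, -8.0, 9.0) (0, -41.9, -8.0, 9.0) (6, -40.6, -8.0, 9.0) (12, -44.3, -13.4, 14.3) (18, -29.2, -8.6, 9.5) (24, -28.9, -8.5, 9.5) (30, -29.1, -8.4, 9.3) (36, -28.8, -8.3, 9.3) (42, -27.7, -8.4, 9.3) (48, -22.3, -8.5, 9.4) (54, 15.0, -8.4, 9.7) (60, 28.0, -8.3, 9.7) (66, 29.8, -8.4, 9.8) (72, 34.3, -8.5, 9.4) 
[0.48341603 0.16313746 0.31391338] [[-0.998 -0.068 -0.   ]
 [-0.068  0.998 -0.001]
 [ 0.    -0.001 -1.   ]] [ 0.02489454 -0.24006751 -2.63325845] 0.20091208799311905
0.22 217 [0.5013 0.2198 0.2207] [0.5068 0.2295 0.226 ]
0.24 231 [0.5007 0.2405 0.2049] [0.5068 0.2497 0.2077]
0.26 240 [0.4996 0.2602 0.2048] [0.5057 0.2698 0.2066]
0.28 238 [0.4983 0.2799 0.2046] [0.5042 0.2897 0.207 ]
0.3 241 [0.497  0.3002 0.2048] [0.5028 0.3097 0.2067]
0.32 236 [0.4955 0.3203 0.2047] [0.5013 0.3295 0.2069]
0.34 241 [0.4942 0.34   0.2047] [0.4998 0.3496 0.2069]
0.36 236 [0.4929 0.3599 0.2047] [0.4987 0.3696 0.2066]
```

View pics/w3.png

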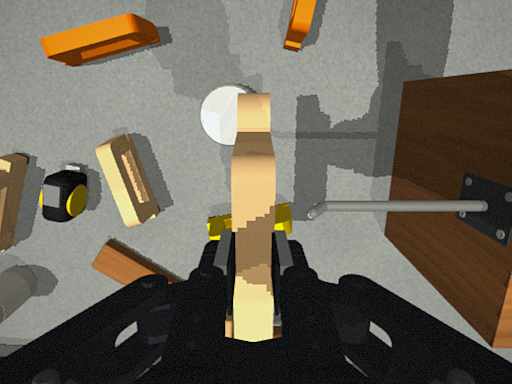

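The shoe is held level, bar top 30 mm behind the TCP, and the hook rod is clear at (310..480,207). The plan is to tilt 25° and thread it over the upturned tip.

Request:
{"op": "servo_tool", "data": {"targets": [[[0,0,-0.03],[-0.15,-0.01,0],1],[[0,0.01,-0.08],[-0.3,-0.02,0],1],[[-0.005,0.02,-0.14],[-0.45,-0.03,0],1],[[-0.005,0.0225,-0.175],[-0.554,-0.037,0],1],[[-0.005,0.0225,-0.175],[-0.554,-0.037,0],1],[[-0.005,0.0225,-0.175],[-0.554,-0.037,0],1]]}}

```text
time_s: 7.3
eef_pos: [0.4816, 0.1727, 0.2438]
eef_rot: [0.007, -0.034, 0.976, -0.216]
ft_force: [0.6, -0.4, -1.2]
opening: 0.201
gripper_force: 79.1
```

```bash
cat >> h.py <<'E'
def hook(W):
    p,R,s=tcp();A=W.reshape(-1,3);m=(A[:,2]>.19)&(A[:,2]<.235)&(abs(A[:,0]-.5)<.025)&(A[:,1]>.19)&(A[:,1]<.37);A=A[m]
    Q=R.inv().apply(A-p)*1e3
    print('tip y',np.percentile(A[:,1],[.5,2]).round(4),'N',len(A))
    print('tcp',p.round(4),'tilt',R.as_matrix()[:,2].round(3),'F',s['ft_force'].round(1),'open',round(float(s['opening']),3))
    b=np.round(Q[:,1]/8)*8
    for k in np.unique(b):
        w=b==k
        if w.sum()>5:print('ty',k,'tx',np.percentile(Q[w,0],[5,95]).round(1),'tz',np.percentile(Q[w,2],[3,97]).round(1))
E
python3 - <<'E'
from h import *
im,d,W=cloud('wrist');hook(W);barprof(W)
A=W.reshape(-1,3);f=A[(A[:,2]>.05)&(A[:,2]<.235)&(A[:,1]>.34)&(abs(A[:,0]-.5)<.1)&(abs(A[:,0]-.5)>.05)&(A[:,1]<.40)]
c=np.polyfit(f[:,0]-.497,f[:,1],1);print('face y at x=.497, slope',c[::-1],np.std(f[:,1]-np.polyval(c,f[:,0]-.497)))
E
```

```text
tip y [0.2132 0.2153] N 3256
tcp [0.4822 0.1725 0.2448] tilt [ 0.029 -0.42  -0.907] F [-0.2 -0.  -3. ] open 0.199
ty 40.0 tx [-25.4 -23.1] tz [1.4 3.9]
ty 48.0 tx [-27.2 -19.6] tz [-1.3  6.1]
ty 56.0 tx [-26.6 -19.4] tz [0.6 9.8]
ty 64.0 tx [-26.6 -19.5] tz [ 5.3 14.5]
ty 72.0 tx [-27.6 -19.6] tz [ 8.2 15.8]
ty 80.0 tx [-27.4 -19.5] tz [ 4.3 12.3]
ty 88.0 tx [-27.4 -19.5] tz [0.6 9. ]
ty 96.0 tx [-27.5 -19.6] tz [-3.   4.8]
ty 104.0 tx [-27.6 -19.5] tz [-7.  1.]
ty 112.0 tx [-27.8 -19.6] tz [-11.   -2.9]
ty 120.0 tx [-27.5 -19.6] tz [-14.5  -6.2]
ty 128.0 tx [-27.5 -19.5] tz [-18.2 -10. ]
ty 136.0 tx [-27.6 -19.5] tz [-20.3 -13.6]
(-48, -29.7, -7.7, 9.2) (-42, -29.8, -8.2, 9.7) (-36, -29.6, -8.3, 9.6) (-30, -29.5, -8.5, 9.9) (-24, -29.3, -8.1, 9.4) (-18, -29.4, -7.9, 9.2) (-12, -29.5, -7.4, 8.7) (-6, -43.6, -7.8, 9.1) (0, -42.0, -7.8, 9.1) (6, -40.6, -7.9, 9.1) (12, -44.1, -13.3, 14.5) (18, -28.6, -8.4, 9.7) (24, -28.5, -8.4, 9.6) (30, -28.4, -8.3, 9.5) (36, -28.2, -8.2, 9.4) (42, -27.1, -8.3, 9.4) (48, -22.3, -8.4, 9.6) (54, 13.3, -8.3, 9.8) (60, 28.5, -8.2, 9.8) (66, 30.6, -8.3, 9.9) (72, 34.3, -8.4, 9.6) (78, 43.7, -7.8, 9.4) Traceback (most recent call last):
  File "<stdin>", line 4, in <module>
    raise TypeError("expected non-empty vector for x")
TypeError: expected non-empty vector for x
```

Request:
{"op": "servo_tool", "data": {"targets": [[[-0.003,0.041,-0.019],[0,0,0],1],[[-0.006,0.082,-0.038],[0,0,0],1],[[-0.008,0.123,-0.057],[0,0,0],1],[[-0.011,0.164,-0.076],[0,0,0],1],[[-0.013,0.2,-0.083],[0,0,0],1],[[-0.015,0.24,-0.086],[0,0,0],1],[[-0.018,0.27,-0.086],[0.13,0.009,0],1],[[-0.02,0.3,-0.086],[0.28,0.019,0],1],[[-0.02,0.3,-0.086],[0.42,0.028,0],1],[[-0.02,0.3,-0.086],[0.554,0.037,0],1],[[-0.02,0.3,-0.086],[0.554,0.037,0],1]]}}

```text
time_s: 8.45
eef_pos: [0.4737, 0.2914, 0.21]
eef_rot: [0.0, -0.033, 0.999, -0.0]
ft_force: [-0.5, -1.1, -2.9]
opening: 0.202
gripper_force: 79.2
```

Run:
```python
from h import *
im,d,W=cloud('wrist');save('w4',im);hook(W);barprof(W)
A=W.reshape(-1,3);f=A[(A[:,2]>.08)&(A[:,2]<.235)&(A[:,1]>.36)&(abs(A[:,0]-.5)<.1)&(abs(A[:,0]-.5)>.04)&(A[:,1]<.40)]
print(len(f))
if len(f)>9:
  c=np.polyfit(f[:,0]-.497,f[:,1],1);print('face y at x=.497, slope',c[::-1],np.std(f[:,1]-np.polyval(c,f[:,0]-.497)))
```

```text
tip y [0.2137 0.2153] N 2866
tcp [0.4734 0.2922 0.2098] tilt [ 0.    -0.002 -1.   ] F [-0.8  0.  -2.8] open 0.198
ty -80.0 tx [-28.  -20.3] tz [-16.   -8.5]
ty -72.0 tx [-27.6 -20.1] tz [-15.2   1.1]
ty -64.0 tx [-28.1 -20.2] tz [-5.1  9.2]
ty -56.0 tx [-28.  -20.2] tz [ 3.7 10.7]
ty -48.0 tx [-28.1 -20.3] tz [ 3.6 10.8]
ty -40.0 tx [-27.9 -20.3] tz [ 3.5 10.7]
ty -32.0 tx [-25.2 -20. ] tz [ 3.6 10.4]
ty 32.0 tx [-26.  -20.1] tz [ 3.5 10.3]
ty 40.0 tx [-28.3 -20.1] tz [3.5 9.9]
ty 48.0 tx [-28.5 -20.1] tz [3.5 9.7]
ty 56.0 tx [-28.5 -20.1] tz [3.4 9.8]
ty 64.0 tx [-28.2 -20.2] tz [ 3.6 10. ]
ty 72.0 tx [-28.9 -20.2] tz [3.5 9.8]
ty 80.0 tx [-25.1 -19.9] tz [3.4 9.3]
(-48, -30.7, -9.2, 7.9) (-42, -30.6, -9.6, 7.9) (-36, -30.4, -9.6, 8.6) (-30, -30.3, -9.7, 8.5) (-24, -30.2, -9.4, 8.2) (-18, -30.0, -8.8, 7.6) (-12, -30.2, -8.6, 7.5) (-6, -43.5, -9.1, 7.9) (0, -42.7, -9.0, 7.9) (6, -41.2, -9.0, 8.0) (12, -44.1, -14.4, 13.4) (18, -29.4, -9.6, 8.5) (24, -29.4, -9.5, 8.4) (30, -29.2, -9.4, 8.3) (36, -29.0, -9.3, 8.3) (42, -27.9, -9.4, 8.4) (48, -21.9, -9.5, 8.5) (54, 16.9, -9.2, 8.8) (60, 27.9, -9.8, 8.9) (66, 30.0, -9.2, 8.9) (72, 34.1, -9.4, 8.5) (78, 47.8, -8.9, 8.1) 
10308
face y at x=.497, slope [0.38041378 0.06721389] 0.00030851443187535
```

View pics/w4.png

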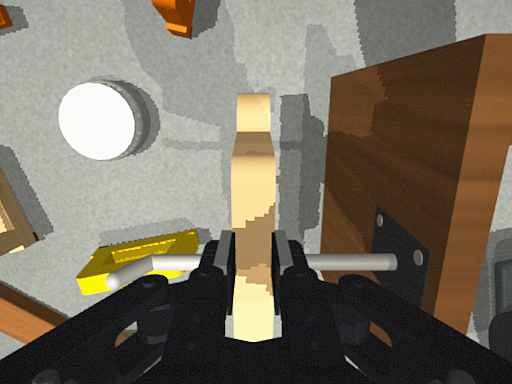

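Threaded without contact, rod visible on both sides of the grip at row 262. Next: slide inward to about 62 mm from the board, lower, release part-open, and rise.

Request:
{"op": "servo_tool", "data": {"targets": [[[-0.002,0.036,0],[0,0,0],1],[[-0.005,0.07,0],[0,0,0],1],[[-0.005,0.07,-0.015],[0,0,0],1],[[-0.005,0.07,-0.026],[0,0,0],1],[[-0.005,0.07,-0.03],[0,0,0],1],[[-0.005,0.07,-0.03],[0,0,0],1],[[-0.005,0.07,-0.03],[0,0,0],0.85],[[-0.005,0.07,-0.03],[0,0,0],0.6],[[-0.005,0.07,-0.03],[0,0,0],0.5],[[-0.005,0.07,-0.03],[0,0,0],0.5]]}}

```text
time_s: 9.5
eef_pos: [0.4716, 0.3207, 0.1972]
eef_rot: [-0.0, -0.034, 0.999, -0.0]
ft_force: [0.0, -0.3, 0.2]
opening: 0.506
gripper_force: 0.0
```

Run:
```python
from h import *
im,d,W=cloud('wrist');hook(W);barprof(W)
```

```text
tip y [0.2148 0.2172] N 6154
tcp [0.4715 0.3208 0.1972] tilt [-0.    -0.001 -1.   ] F [ 0.1 -0.3  0.5] open 0.503
ty -112.0 tx [-25.9 -20.5] tz [-27.7 -24.1]
ty -104.0 tx [-27.7 -19.9] tz [-28.4 -16.5]
ty -96.0 tx [-27.6 -20. ] tz [-22.5  -5.9]
ty -88.0 tx [-27.4 -20. ] tz [-11.5  -2.9]
ty -80.0 tx [-24.8 -19.9] tz [-8.7 -2.7]
ty -72.0 tx [-27.2 -19.9] tz [-9.  -2.7]
ty -64.0 tx [-28.3 -20. ] tz [-9.  -2.9]
ty -56.0 tx [-26.  -19.9] tz [-8.7 -2.6]
ty -48.0 tx [-21.  -19.8] tz [-6.8 -2.9]
ty -24.0 tx [-28.2  -3.5] tz [-36.7  -3. ]
ty -16.0 tx [-28.4 -20.1] tz [-9.1 -2.9]
ty -8.0 tx [-44.9  -5.2] tz [-31.3  -6.9]
ty -0.0 tx [-46.   -5.4] tz [-31.4 -29.3]
ty 8.0 tx [-45.   -5.8] tz [-31.4 -29.3]
ty 16.0 tx [-28.1 -20.1] tz [-9.3 -3.1]
ty 24.0 tx [-27.9  -6.1] tz [-36.9  -3.2]
(-48, -31.2, -7.1, 9.7) (-42, -31.2, -7.7, 10.2) (-36, -31.3, -7.2, 10.3) (-30, -31.4, -9.2, 10.9) (-24, -31.2, -14.3, 14.5) (-18, -31.4, -12.7, 11.2) (-12, -31.3, -7.4, 10.1) (-6, -31.5, -7.3, 10.0) (0, -31.4, -7.7, 10.4) (6, -31.4, -7.6, 10.3) (12, -31.5, -7.5, 10.2) (18, -31.6, -7.7, 10.1) (24, -31.5, -7.7, 10.3) (30, -31.6, -7.7, 10.3) (36, -31.5, -7.5, 10.2) (42, -30.4, -7.6, 10.2) (48, -24.4, -7.7, 10.2) (54, 8.8, -7.8, 10.3) (60, 24.4, -7.8, 10.5) (66, 26.1, -7.8, 10.5) (72, 29.7, -7.9, 10.1) (78, 37.4, -7.6, 10.4)
```

Large hangs level and parallel, released. On to the medium shoe.

Request:
{"op": "servo_tool", "data": {"targets": [[[0,0,0.05],[0,0,0],0.5],[[0,0,0.13],[0,0,0],0.5],[[0,0,0.22],[0,0,0],0.5],[[0.02,-0.06,0.25],[0,0,0],0.3],[[0.05,-0.17,0.25],[0,0,-0.1],0],[[0.08,-0.28,0.25],[0,0,-0.2],0],[[0.11,-0.39,0.25],[0,0,-0.3],0],[[0.14,-0.5,0.25],[0,0,-0.4],0],[[0.17,-0.61,0.25],[0,0,-0.478],0],[[0.2,-0.72,0.25],[0,0,-0.478],0],[[0.23,-0.83,0.25],[0,0,-0.478],0],[[0.26,-0.94,0.25],[0,0,-0.478],0]]}}

```text
time_s: 10.75
eef_pos: [0.5756, -0.057, 0.2974]
eef_rot: [0.0, 0.153, 0.988, -0.0]
ft_force: [-0.5, -0.1, -0.1]
opening: 0.998
gripper_force: 0.0
```

Request:
{"op": "servo_tool", "data": {"targets": [[[0.03,-0.11,0],[0,0,0],0],[[0.06,-0.22,-0.02],[0,0,0],0],[[0.09,-0.32,-0.05],[0,0,0],0],[[0.105,-0.4,-0.08],[0,0,0],0],[[0.105,-0.405,-0.09],[0,0,0],0],[[0.105,-0.405,-0.09],[0,0,0],0],[[0.105,-0.405,-0.09],[0,0,0],0]]}}

```text
time_s: 11.45
eef_pos: [0.6172, -0.216, 0.2617]
eef_rot: [-0.0, 0.152, 0.988, 0.0]
ft_force: [-1.0, 0.7, 0.4]
opening: 1.0
gripper_force: 0.0
```

Run:
```python
from h import *
p,R,s=tcp();print(p,R.as_matrix()[:,0])
im,d,W=cloud('wrist');np.savez('/tmp/w5',W=W,im=im);save('w5',im)
prof(W,.597,-.2115,-17.6)
A=W.reshape(-1,3);Q=R.inv().apply(A-p)*1e3
m=(A[:,2]>.045)&(A[:,2]<.2)&(Q[:,2]>-10)&(abs(Q[:,1])>20)&(abs(Q[:,1])<120)&(abs(Q[:,0])<60)
for k in range(-120,121,10):
  w=m&(abs(Q[:,1]-k)<5)
  if w.sum()>5:print('obst ty',k,w.sum(),Q[w,0].min().round(),Q[w,0].max().round(),A[w,2].max().round(3))
```

```text
[ 0.61723467 -0.21604167  0.26172427] [-9.53697246e-01  3.00768152e-01  2.86844907e-04]
(-80, 41, np.float64(-10.7), np.float64(7.8)) (-74, 41, np.float64(-10.7), np.float64(7.8)) (-68, 41, np.float64(-10.8), np.float64(7.8)) (-62, 91, np.float64(-11.1), np.float64(7.9)) (-56, 95, np.float64(-11.2), np.float64(8.0)) (-50, 96, np.float64(-11.2), np.float64(8.1)) (-44, 96, np.float64(-11.2), np.float64(8.1)) (-38, 96, np.float64(-11.3), np.float64(8.1)) (-32, 96, np.float64(-11.4), np.float64(8.2)) (-26, 95, np.float64(-11.0), np.float64(8.2)) (-20, 95, np.float64(-10.5), np.float64(8.3)) (-14, 95, np.float64(-10.5), np.float64(8.3)) (-8, 94, np.float64(-10.6), np.float64(8.4)) (-2, 94, np.float64(-10.7), np.float64(8.4)) (4, 94, np.float64(-10.7), np.float64(8.5)) (10, 94, np.float64(-10.8), np.float64(8.5)) (16, 94, np.float64(-10.8), np.float64(8.5)) (22, 94, np.float64(-10.9), np.float64(7.5)) (28, 93, np.float64(-11.0), np.float64(7.5)) (34, 93, np.float64(-11.0), np.float64(7.6)) (40, 93, np.float64(-11.1), np.float64(7.6)) (46, 93, np.float64(-11.1), np.float64(7.6)) (52, 92, np.float64(-11.2), np.float64(7.7)) (58, 92, np.float64(-11.3), np.float64(7.8)) (64, 88, np.float64(-9.8), np.float64(7.3)) 
ends [-80.6 124.6]
obst ty 70 89 45.0 59.0 0.061
obst ty 80 136 43.0 59.0 0.065
obst ty 90 122 43.0 59.0 0.065
obst ty 100 88 44.0 59.0 0.064
obst ty 110 7 49.0 59.0 0.058
```

View pics/w5.png

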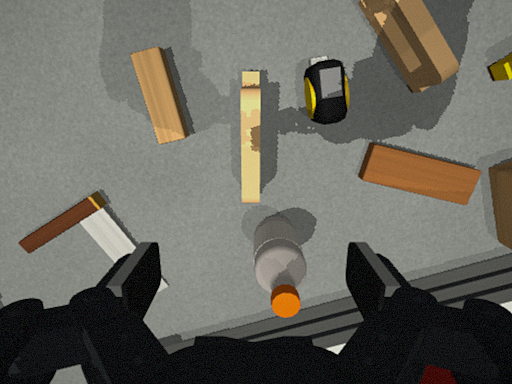

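Medium bar at (250,145), nose toward the glue bottle at (280,240), tape at (327,90). I'll check glue clearance before choosing the grip side.

Run:
```python
from h import *
for f in('w5','top','scene'):
  A=np.load(f'/tmp/{f}.npz')['W'].reshape(-1,3);a=np.radians(-17.6)
  s=(A[:,0]-.597)*np.cos(a)+(A[:,1]+.2115)*np.sin(a);t=-(A[:,0]-.597)*np.sin(a)+(A[:,1]+.2115)*np.cos(a)
  for z0 in(.05,.1,.13,.15):
    m=(A[:,2]>z0)&(A[:,2]<z0+.03)&(s>.07)&(s<.22)&(abs(t)<.09)
    if m.sum()>4:print(f,z0,m.sum(),np.percentile(s[m],[2,98]).round(3),np.percentile(t[m],[2,98]).round(3))
```

```text
w5 0.05 477 [0.11  0.136] [0.002 0.06 ]
w5 0.1 1533 [0.112 0.154] [0.006 0.06 ]
w5 0.13 409 [0.127 0.141] [0.02  0.046]
w5 0.15 800 [0.127 0.153] [0.02  0.046]
top 0.05 34 [0.108 0.128] [0.004 0.062]
top 0.1 116 [0.111 0.16 ] [0.007 0.059]
top 0.13 21 [0.128 0.151] [0.02  0.045]
top 0.15 50 [0.126 0.152] [0.02  0.046]
scene 0.05 90 [0.111 0.171] [0.035 0.067]
scene 0.1 144 [0.113 0.168] [0.025 0.064]
scene 0.13 48 [0.128 0.155] [0.033 0.051]
scene 0.15 62 [0.129 0.155] [0.02 0.05]
```

Request:
{"op": "servo_tool", "data": {"targets": [[[0.004,-0.01,-0.12],[0,0,0],0],[[0.004,-0.01,-0.24],[0,0,0],0],[[0.004,-0.01,-0.36],[0,0,0],0],[[0.004,-0.01,-0.46],[0,0,0],0],[[0.004,-0.01,-0.495],[0,0,0],0],[[0.004,-0.01,-0.495],[0,0,0],0.5],[[0.004,-0.01,-0.495],[0,0,0],1],[[0.004,-0.01,-0.495],[0,0,0],1],[[0.004,-0.01,-0.495],[0,0,0],1],[[0.004,-0.01,-0.495],[0,0,0],1],[[0.004,-0.01,-0.495],[0,0,0],1]]}}

```text
time_s: 12.6
eef_pos: [0.6204, -0.2215, 0.0658]
eef_rot: [0.002, 0.152, 0.988, -0.001]
ft_force: [-1.0, 0.9, 6.4]
opening: 0.193
gripper_force: 78.2
```

Request:
{"op": "servo_tool", "data": {"targets": [[[0,0,0.06],[0,0,0],1],[[0,0,0.18],[0,0,0],1],[[0,0,0.3],[0,0,0],1],[[0,0,0.42],[0,0,0],1],[[0,0,0.54],[0,0,0.1],1],[[-0.02,0.04,0.625],[0,0,0.28],1],[[-0.04,0.1,0.625],[0,0,0.46],1],[[-0.06,0.16,0.625],[0,0,0.64],1],[[-0.08,0.22,0.625],[0,0,0.82],1],[[-0.1,0.28,0.625],[0,0,1],1]]}}

```text
time_s: 13.6
eef_pos: [0.5784, -0.108, 0.314]
eef_rot: [0.0, -0.24, 0.971, -0.0]
ft_force: [0.5, 0.1, -3.0]
opening: 0.195
gripper_force: 78.6
```

Request:
{"op": "servo_tool", "data": {"targets": [[[-0.02,0.05,0],[0,0,0.18],1],[[-0.04,0.1,0],[0,0,0.36],1],[[-0.06,0.15,0],[0,0,0.54],1],[[-0.08,0.2,0],[0,0,0.72],1],[[-0.1,0.25,0],[0,0,0.9],1],[[-0.12,0.3,0],[0,0,1],1]]}}

```text
time_s: 14.2
eef_pos: [0.5305, 0.0119, 0.314]
eef_rot: [0.0, -0.593, 0.805, -0.0]
ft_force: [0.4, 0.6, -2.1]
opening: 0.19
gripper_force: 78.6
```

Request:
{"op": "servo_tool", "data": {"targets": [[[-0.02,0,0],[0,0,0.18],1],[[-0.04,0,0],[0,0,0.36],1],[[-0.06,0,0],[0,0,0.54],1],[[-0.08,0,0],[0,0,0.72],1],[[-0.1,0,0],[0,0,0.9],1],[[-0.12,0,0],[0,0,1],1]]}}

```text
time_s: 14.8
eef_pos: [0.4824, 0.0112, 0.3139]
eef_rot: [-0.0, 0.856, -0.517, 0.0]
ft_force: [-0.1, 0.3, -1.6]
opening: 0.197
gripper_force: 78.6
```

Request:
{"op": "servo_tool", "data": {"targets": [[[0,0,0],[0,0,0.18],1],[[0,0,0],[0,0,0.36],1],[[0,0,0],[0,0,0.54],1],[[0,0,0],[0,0,0.72],1],[[0,0,0],[0,0,0.9],1],[[0,0,0],[0,0,1],1]]}}

```text
time_s: 15.4
eef_pos: [0.4827, 0.0112, 0.3139]
eef_rot: [-0.0, 0.989, -0.15, 0.0]
ft_force: [0.1, -0.6, -1.9]
opening: 0.194
gripper_force: 78.6
```

Request:
{"op": "servo_tool", "data": {"targets": [[[0,0,0],[0,0,0.18],1],[[0,0,0],[0,0,0.36],1],[[0,0.1,0],[0,0,0.48],1],[[0,0.2,0],[0,0,0.48],1],[[0,0.3,0],[0,0,0.48],1],[[0,0.36,0],[0,0,0.48],1],[[0,0.36,0],[0,0,0.48],1]]}}

```text
time_s: 16.1
eef_pos: [0.4827, 0.1573, 0.3137]
eef_rot: [-0.001, 0.999, 0.037, 0.0]
ft_force: [0.3, -0.6, -2.1]
opening: 0.194
gripper_force: 78.9
```

Run:
```python
from h import *
p,R,s=tcp();print(p,R.as_matrix().round(3),s['qpos'].round(2))
im,d,W=cloud('wrist');hook(W);barprof(W)
```

```text
[0.48273923 0.1572905  0.3137163 ] [[ 0.997  0.074  0.   ]
 [ 0.074 -0.997  0.001]
 [ 0.    -0.001 -1.   ]] [ 0.17  0.2  -0.1   1.27  0.   -3.05]
tip y [0.2139 0.2179] N 4021
tcp [0.4828 0.1559 0.3137] tilt [ 0. -0. -1.] F [-0.6 -0.5 -2.1] open 0.193
ty -216.0 tx [21.8 29.6] tz [107.8 111.4]
ty -208.0 tx [21.5 30.2] tz [107.2 111.1]
ty -200.0 tx [21.5 30.2] tz [107.  111.5]
ty -192.0 tx [21.5 29.5] tz [107.1 110.8]
ty -176.0 tx [ 8.2 52.7] tz [84.7 87.5]
ty -168.0 tx [ 7.3 51.9] tz [84.7 87.4]
ty -160.0 tx [ 6.5 51.5] tz [ 85.  107.4]
ty -152.0 tx [21.6 30.2] tz [107.  111.9]
ty -144.0 tx [21.6 30.2] tz [107.3 111.8]
ty -136.0 tx [21.7 30.1] tz [107.2 111.9]
ty -128.0 tx [21.7 30.1] tz [107.5 111.9]
ty -120.0 tx [21.7 30.1] tz [107.3 112.8]
ty -112.0 tx [20.4 30.1] tz [107.6 112.9]
ty -104.0 tx [20.6 30. ] tz [107.4 112.9]
ty -96.0 tx [20.5 30. ] tz [107.4 113.4]
ty -88.0 tx [20.5 30.1] tz [107.1 112.8]
ty -80.0 tx [20.6 30. ] tz [107.5 113. ]
ty -72.0 tx [22.1 29.9] tz [ 97.  112.1]
ty -64.0 tx [21.8 29.8] tz [ 88. 101.]
ty -56.0 tx [21.4 29.3] tz [87.6 93.1]
(-36, -25.3, -11.1, 6.6) (-30, -26.4, -11.0, 6.9) (-24, -26.8, -10.4, 6.4) (-18, -26.9, -9.8, 6.2) (-12, -40.4, -10.2, 6.1) (-6, -39.9, -10.3, 6.3) (0, -38.2, -10.3, 6.3) (6, -43.7, -10.3, 15.3) (12, -43.9, -14.8, 11.7) (18, -28.1, -11.1, 6.6) (24, -28.5, -11.0, 7.0) (30, -28.6, -11.0, 6.8) (36, -28.7, -11.0, 6.8) (42, -28.9, -11.1, 7.0) (48, -29.1, -11.0, 6.9) (54, -29.3, -10.9, 6.8) (60, -29.6, -11.2, 6.7) (66, -29.7, -11.1, 7.0) (72, -29.8, -11.0, 6.9) (78, -29.6, -11.2, 6.8) (84, -27.1, -11.0, 6.9) (90, 25.7, -10.4, 7.6) (96, 25.2, -10.3, 7.5) (102, 25.2, -10.3, 7.5)
```

Request:
{"op": "servo_tool", "data": {"targets": [[[0,0.01,-0.03],[-0.15,-0.01,0],1],[[0,0.02,-0.08],[-0.3,-0.02,0],1],[[0,0.03,-0.14],[-0.45,-0.03,0],1],[[0,0.039,-0.1725],[-0.554,-0.037,0],1],[[0,0.039,-0.1725],[-0.554,-0.037,0],1],[[0,0.039,-0.1725],[-0.554,-0.037,0],1]]}}

```text
time_s: 16.75
eef_pos: [0.4831, 0.1704, 0.2444]
eef_rot: [0.216, 0.976, 0.035, 0.006]
ft_force: [-0.2, -0.3, -1.3]
opening: 0.192
gripper_force: 79.0
```

Run:
```python
from h import *
im,d,W=cloud('wrist');hook(W);barprof(W)
```

```text
tip y [0.2137 0.2156] N 3084
tcp [0.4836 0.1701 0.2454] tilt [ 0.029 -0.42  -0.907] F [ 0.2 -0.9 -1.6] open 0.194
ty -128.0 tx [18.9 28. ] tz [-15.   -9.3]
ty -120.0 tx [19.4 27.9] tz [-13.5  -6.1]
ty -112.0 tx [19.4 27.9] tz [-9.8 -2.7]
ty -104.0 tx [19.3 27.9] tz [-6.3  0.8]
ty -96.0 tx [19.3 27.9] tz [-2.4  4.6]
ty -88.0 tx [19.2 27.9] tz [1.5 8.4]
ty -80.0 tx [19.3 27.8] tz [ 5.2 12.2]
ty -72.0 tx [19.5 27.8] tz [ 8.  14.7]
ty -64.0 tx [19.6 27.9] tz [ 2.9 10.8]
ty -56.0 tx [19.7 27.8] tz [-1.4  6.2]
ty -48.0 tx [19.8 27.4] tz [-1.8  3.8]
(-36, -24.8, -10.2, 7.7) (-30, -26.0, -10.2, 7.8) (-24, -26.2, -9.6, 7.2) (-18, -26.3, -9.0, 6.7) (-12, -39.7, -9.4, 7.0) (-6, -39.0, -9.5, 7.1) (0, -43.9, -9.5, 7.1) (6, -43.8, -9.5, 15.4) (12, -43.8, -14.7, 12.5) (18, -27.6, -10.3, 7.4) (24, -27.8, -10.4, 7.7) (30, -27.8, -10.1, 7.7) (36, -28.1, -10.4, 7.6) (42, -28.3, -10.3, 7.4) (48, -28.5, -10.2, 7.7) (54, -28.7, -10.5, 7.6) (60, -28.9, -10.4, 7.4) (66, -29.1, -10.3, 7.7) (72, -29.3, -10.5, 7.6) (78, -28.7, -10.5, 7.6) (84, -25.7, -10.2, 7.7) (90, 26.1, -10.0, 8.5) (96, 26.1, -10.0, 8.4) (102, 25.7, -9.9, 8.3)
```

Request:
{"op": "servo_tool", "data": {"targets": [[[-0.002,0.041,-0.015],[0,0,0],1],[[-0.004,0.082,-0.034],[0,0,0],1],[[-0.006,0.123,-0.053],[0,0,0],1],[[-0.009,0.164,-0.072],[0,0,0],1],[[-0.012,0.21,-0.083],[0,0,0],1],[[-0.012,0.21,-0.086],[0.13,0.009,0],1],[[-0.012,0.21,-0.086],[0.28,0.019,0],1],[[-0.012,0.21,-0.086],[0.42,0.028,0],1],[[-0.012,0.21,-0.086],[0.554,0.037,0],1],[[-0.014,0.25,-0.086],[0.554,0.037,0],1],[[-0.014,0.25,-0.086],[0.554,0.037,0],1],[[-0.014,0.25,-0.086],[0.554,0.037,0],1]]}}

```text
time_s: 18.0
eef_pos: [0.4771, 0.2718, 0.2098]
eef_rot: [0.001, 0.999, 0.036, -0.0]
ft_force: [0.5, -0.6, -1.6]
opening: 0.196
gripper_force: 79.2
```

Run:
```python
from h import *
im,d,W=cloud('wrist');hook(W);barprof(W)
```

```text
tip y [0.2154 0.2186] N 8564
tcp [0.477  0.2718 0.2096] tilt [-0.001 -0.001 -1.   ] F [-0.8 -0.5 -2.2] open 0.196
ty -96.0 tx [19.1 27.9] tz [3.1 8.9]
ty -88.0 tx [19.1 27.9] tz [3.2 9.2]
ty -80.0 tx [19.5 27.9] tz [3.2 9.6]
ty -72.0 tx [19.4 27.7] tz [3.1 8.9]
ty -64.0 tx [ 5.  49.4] tz [-19.1 -16.5]
ty -56.0 tx [ 5.1 50. ] tz [-19.3 -16.8]
ty -48.0 tx [ 4.4 49.5] tz [-19.2 -16.7]
ty -40.0 tx [ 4.3 48.7] tz [-18.9   5.6]
ty -32.0 tx [19.1 27.6] tz [3.4 8.5]
ty -24.0 tx [19.2 27.6] tz [3.5 8.2]
ty -16.0 tx [19.1 27.6] tz [3.  8.2]
ty -8.0 tx [ 3.8 28.6] tz [-25.4 -24.9]
ty 8.0 tx [-2.3 27.2] tz [-25.3   7.5]
ty 16.0 tx [18.1 27.4] tz [3.4 8.9]
ty 24.0 tx [18.3 27.4] tz [3.4 8.6]
ty 32.0 tx [18.6 27.3] tz [3.6 9.4]
ty 40.0 tx [18.8 27.2] tz [-1.   9.2]
ty 48.0 tx [18.9 27.2] tz [-12.2   2.7]
ty 56.0 tx [18.9 27.1] tz [-16.   -7.5]
ty 64.0 tx [21.3 25.1] tz [-14.5 -12. ]
(-36, -25.4, -9.5, 8.2) (-30, -26.6, -9.7, 8.0) (-24, -26.8, -9.2, 7.6) (-18, -27.0, -8.6, 7.0) (-12, -40.1, -8.9, 7.4) (-6, -39.9, -9.0, 7.5) (0, -38.7, -9.0, 7.5) (6, -43.7, -9.0, 15.4) (12, -44.1, -14.4, 12.9) (18, -28.1, -10.3, 12.0) (24, -28.2, -14.3, 14.0) (30, -28.5, -10.1, 8.9) (36, -28.8, -9.5, 8.0) (42, -29.0, -9.8, 8.3) (48, -29.1, -9.7, 8.2) (54, -29.5, -9.6, 8.1) (60, -29.6, -9.9, 8.0) (66, -29.7, -9.7, 8.3) (72, -30.0, -9.6, 8.2) (78, -29.5, -9.9, 8.1) (84, -27.2, -9.7, 8.3) (90, 25.5, -8.9, 9.1) (96, 25.3, -8.9, 9.0) (102, 25.2, -9.3, 8.9)
```

Request:
{"op": "servo_tool", "data": {"targets": [[[0,0,-0.012],[0,0,0],1],[[0,0,-0.02],[0,0,0],1],[[0,0,-0.025],[0,0,0],1],[[0,0,-0.025],[0,0,0],1],[[0,0,-0.025],[0,0,0],0.8],[[0,0,-0.025],[0,0,0],0.6],[[0,0,-0.025],[0,0,0],0.6],[[0,0,-0.025],[0,0,0],0.6],[[0,0,-0.025],[0,0,0],0.6]]}}

```text
time_s: 18.95
eef_pos: [0.4776, 0.2707, 0.2001]
eef_rot: [0.0, 0.999, 0.035, 0.0]
ft_force: [-0.4, -0.5, -0.5]
opening: 0.402
gripper_force: 0.0
```

Run:
```python
from h import *
im,d,W=cloud('wrist');hook(W);barprof(W)
```

```text
tip y [0.216  0.2204] N 14802
tcp [0.4775 0.2707 0.2001] tilt [ 0. -0. -1.] F [-0.1  0.1 -1.5] open 0.404
ty -96.0 tx [18.5 27.1] tz [-6.  -1.5]
ty -88.0 tx [18.8 27.1] tz [-6.1 -1.4]
ty -80.0 tx [18.7 27.2] tz [-6.1 -1.4]
ty -72.0 tx [18.9 27. ] tz [-6.5 -2.4]
ty -64.0 tx [ 4.7 49.8] tz [-28.5 -26.2]
ty -56.0 tx [ 4.4 49.5] tz [-28.8 -26.3]
ty -48.0 tx [ 3.8 48.8] tz [-28.7 -26.2]
ty -40.0 tx [ 3.9 48.1] tz [-28.2  -3.5]
ty -32.0 tx [ 5.9 27.1] tz [-33.6  -1.1]
ty -24.0 tx [ 6.1 26.9] tz [-34.1  -1. ]
ty -16.0 tx [ 2.1 26.9] tz [-34.2  -1.2]
ty -8.0 tx [ 0.8 45.7] tz [-31.4 -23.4]
ty -0.0 tx [ 0.  45.2] tz [-31.6 -23.6]
ty 8.0 tx [-0.5 44.8] tz [-31.7 -22.7]
ty 16.0 tx [-0.3 26.8] tz [-34.1  -0.8]
ty 24.0 tx [ 5.9 26.9] tz [-34.1  -1.1]
ty 32.0 tx [17.2 27. ] tz [-31.9  -0.8]
ty 40.0 tx [18.5 26.8] tz [-11.8  -1.2]
ty 48.0 tx [18.7 26.9] tz [-23.2  -8.1]
ty 56.0 tx [18.8 26.8] tz [-25.8 -18.4]
(-36, -33.6, -9.6, 8.2) (-30, -35.8, -9.3, 8.6) (-24, -36.2, -9.5, 8.2) (-18, -35.3, -9.6, 8.2) (-12, -34.4, -9.5, 8.5) (-6, -33.3, -9.5, 8.5) (0, -32.4, -9.4, 8.5) (6, -31.5, -9.4, 8.4) (12, -30.6, -9.3, 8.4) (18, -29.5, -10.4, 11.8) (24, -28.5, -14.3, 14.3) (30, -27.8, -9.6, 8.6) (36, -26.7, -9.6, 8.2) (42, -25.7, -9.5, 8.2) (48, -24.9, -9.4, 8.6) (54, -23.8, -9.4, 8.5) (60, -22.8, -9.4, 8.5) (66, -21.9, -9.3, 8.5) (72, -20.9, -9.3, 8.4) (78, -20.0, -9.2, 8.4) (84, -18.2, -9.3, 8.5) (90, 38.9, -9.3, 8.5) (96, 39.2, -9.5, 8.6)
```

Medium hangs (tilted about 9° in its own plane, which is harmless). Next: go outside it with closed fingers and push both gently inward along the rod's centre line.

Request:
{"op": "servo_tool", "data": {"targets": [[[0,0,0.06],[0,0,0],0.6],[[0,0,0.15],[0,0,0],0.6],[[0.03,-0.035,0.15],[0,0,0],1],[[0.058,-0.069,0.15],[0,0,0],1],[[0.058,-0.069,0.15],[0,0,0],1],[[0.058,-0.069,0.15],[0,0,0],1],[[0.058,-0.069,0.15],[0,0,0],1],[[0.058,-0.069,0.08],[0,0,0],1],[[0.058,-0.069,0.05],[0,0,0],1],[[0.058,-0.069,0.034],[0,0,0],1],[[0.058,-0.069,0.034],[0,0,0],1]]}}

```text
time_s: 20.1
eef_pos: [0.4997, 0.2432, 0.2129]
eef_rot: [0.0, 0.999, 0.036, -0.001]
ft_force: [-0.8, 0.3, 0.0]
opening: -0.002
gripper_force: 0.0
```

Run:
```python
from h import *
im,d,W=cloud('wrist');save('w6',im);hook(W)
```

```text
tip y [0.2154 0.2201] N 11718
tcp [0.5004 0.2434 0.2137] tilt [-0.001 -0.    -1.   ] F [ 0.3 -0.1  0.9] open -0.004
ty -128.0 tx [-1.2  6.5] tz [ 7.3 12.2]
ty -120.0 tx [-1.5  6.5] tz [ 7.3 12.7]
ty -112.0 tx [-1.4  6.6] tz [ 7.2 12.6]
ty -104.0 tx [-1.7  6. ] tz [ 7.5 11.7]
ty -88.0 tx [-16.3  28.7] tz [-15.1 -12.6]
ty -80.0 tx [-16.9  28.2] tz [-15.1 -12.6]
ty -72.0 tx [-17.3  27.5] tz [-14.8   8.7]
ty -64.0 tx [-2.5  6.3] tz [ 7.6 12.7]
ty -56.0 tx [-2.5  6.4] tz [ 7.6 13. ]
ty -48.0 tx [-2.   6.3] tz [ 7.1 13. ]
ty -40.0 tx [-17.8  25.1] tz [-15.5 -11.6]
ty -32.0 tx [-19.9  24.6] tz [-15.7 -11.7]
ty -24.0 tx [-19.6  24.2] tz [-15.8 -11.7]
ty -16.0 tx [-15.2  23. ] tz [-14.6  12. ]
ty -8.0 tx [-2.3  6.2] tz [ 7.5 13.6]
ty -0.0 tx [-2.3  6.1] tz [ 7.6 13.9]
ty 8.0 tx [-2.   6.2] tz [ 6.2 13.7]
ty 16.0 tx [-1.3  6.2] tz [-5.1 11. ]
ty 24.0 tx [-1.7  6.1] tz [-11.9  -0.1]
ty 32.0 tx [-0.6  5.2] tz [-11.5  -6.7]
```

View pics/w6.png

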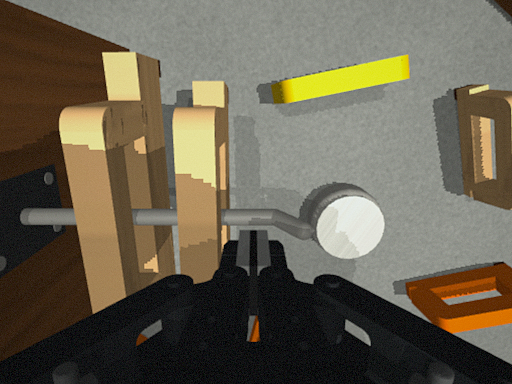

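Request:
{"op": "servo_tool", "data": {"targets": [[[-0.001,0.016,0],[0,0,0],1],[[-0.002,0.032,0],[0,0,0],1],[[-0.003,0.048,0],[0,0,0],1],[[-0.004,0.064,0],[0,0,0],1],[[-0.005,0.08,0],[0,0,0],1],[[-0.006,0.096,0],[0,0,0],1],[[-0.007,0.112,0],[0,0,0],1],[[-0.009,0.128,0],[0,0,0],1],[[-0.01,0.144,0],[0,0,0],1],[[-0.011,0.16,0],[0,0,0],1],[[-0.012,0.176,0],[0,0,0],1],[[-0.012,0.182,0],[0,0,0],1]]}}

```text
time_s: 21.35
eef_pos: [0.4957, 0.3167, 0.2136]
eef_rot: [-0.0, 0.999, 0.036, -0.0]
ft_force: [0.4, -0.2, 0.4]
opening: 0.001
gripper_force: 0.0
```

Run:
```python
from h import *
im,d,W=cloud('wrist');hook(W);np.savez('/tmp/w7',W=W,im=im)
A=W.reshape(-1,3);rt=.2062
for n,zr in(('tops',(.212,.245)),):
  m=(A[:,2]>zr[0])&(A[:,2]<zr[1])&(abs(A[:,0]-.495)<.07)&(A[:,1]>.25)&(A[:,1]<.385)
  for x in np.arange(.44,.57,.02):
    q=A[m&(abs(A[:,0]-x)<.006)]
    if len(q)>5:
      h=np.histogram(q[:,1],bins=np.arange(.30,.386,.004));print(round(x,2),h[0])
```

```text
tip y [0.2164 0.2196] N 9468
tcp [0.4958 0.3167 0.2136] tilt [ 0.  0. -1.] F [ 0.9  0.5 -0.9] open 0.001
ty -56.0 tx [-2.7  5.6] tz [ 7.4 11.9]
ty -48.0 tx [-2.8  5.9] tz [ 7.3 13.5]
ty -40.0 tx [-2.7  5.8] tz [ 7.4 13.3]
ty -32.0 tx [-2.8  5.9] tz [ 7.2 13.6]
ty -24.0 tx [-2.6  5.8] tz [ 7.5 13.6]
ty -16.0 tx [-1.2 28.8] tz [-15.2 -12.9]
ty -8.0 tx [ 1.8 28.6] tz [-15.2 -12.8]
ty -0.0 tx [ 4.8 28. ] tz [-15.2   9. ]
ty 8.0 tx [-2.5  5.6] tz [ 7.5 14.3]
ty 16.0 tx [-2.6  5.6] tz [ 7.5 14.4]
ty 24.0 tx [-2.6  5.5] tz [ 7.2 12.8]
ty 32.0 tx [-19.1  24.2] tz [-15.1  10.2]
ty 40.0 tx [-17.6  24.2] tz [-15.6 -11.7]
ty 48.0 tx [-19.9  23.6] tz [-15.8 -11.7]
ty 56.0 tx [-22.2  23. ] tz [-15.8 -11.7]
ty 64.0 tx [-2.6  5.4] tz [ 7.4 13. ]
ty 72.0 tx [-2.7  5.3] tz [ 7.5 13.2]
ty 80.0 tx [-2.6  5.4] tz [ 7.4 12.9]
ty 88.0 tx [-2.8  5.4] tz [-3.6 11.1]
ty 96.0 tx [-2.9  5.4] tz [-12.    0.9]
ty 104.0 tx [-1.5  5.2] tz [-12.   -6.3]
0.44 [  0   0  41 121   8   0   0   0   0   0   0   0   0   0   0   0   0   0
   0  12   0]
0.46 [  0   0   0   0   0   0   0   0   0   0   0   0   0   0   0   0   0   0
   0 214   3]
0.48 [  0   0   0   0   0   0   0   0   0   0   0   0   0   0   0   0   0   0
   0 509 125]
0.5 [  0  14  17  45 109 126 160 178 114   0   0   0   0   0   0   0   0   0
   0  28 620]
0.52 [  0   0   0   2 173 181 184 185 184   3   0   0   0   0   0   0   0   0
   0   0 718]
0.54 [  0   0   0   0 118 209 200 207 207  80   0   0   0   0   0   0   0   0
   0   0 456]
0.56 [  0   0   0   0  38 142 135 125 121  82   0   0   0   0   0   0   0   0
   0   0   0]
```

The shoes don't seem to have moved with the fingers, so I'll look.

Run:
```python
from h import *
T=np.load('/tmp/w7.npz');im,d,W=cloud('scene');save('s7',np.hstack([T['im'],cv2.resize(im[180:340,260:420],(384,384))]),.85)
```

```text
(no output)
```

View pics/s7.png

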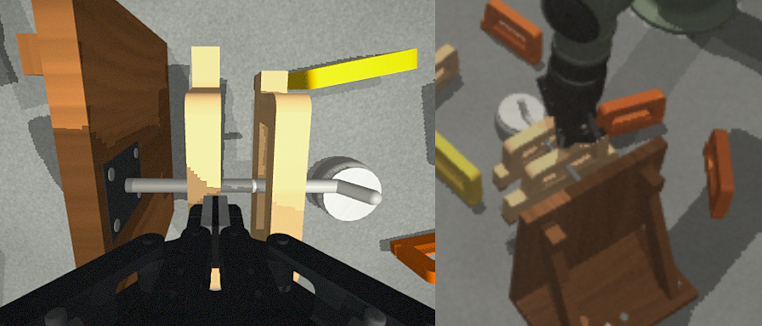

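Run:
```python
from h import *
T=np.load('/tmp/w7.npz');p,R,s=tcp()
Q=R.inv().apply(T['W'].reshape(-1,3)-p).reshape(384,512,3)*1e3
for v in range(205,300,6):print(v,[tuple(Q[v,u].round().astype(int)) if Q[v,u,0]==Q[v,u,0] else None for u in(238,244,253,262,270)])
```

```text
205 [(np.int64(19), np.int64(-8), np.int64(-15)), (np.int64(19), np.int64(-5), np.int64(-15)), (np.int64(18), np.int64(-1), np.int64(-13)), (np.int64(-59), np.int64(10), np.int64(213)), (np.int64(-59), np.int64(21), np.int64(213))]
211 [(np.int64(15), np.int64(-8), np.int64(-14)), (np.int64(15), np.int64(-5), np.int64(-14)), (np.int64(15), np.int64(-1), np.int64(-13)), (np.int64(6), np.int64(5), np.int64(12)), (np.int64(5), np.int64(9), np.int64(13))]
217 [(np.int64(12), np.int64(-8), np.int64(-14)), (np.int64(11), np.int64(-5), np.int64(-12)), (np.int64(12), np.int64(-1), np.int64(-14)), (np.int64(3), np.int64(4), np.int64(9)), (np.int64(3), np.int64(9), np.int64(9))]
223 [(np.int64(9), np.int64(-9), np.int64(-14)), (np.int64(9), np.int64(-5), np.int64(-14)), (np.int64(9), np.int64(-1), np.int64(-14)), (np.int64(0), np.int64(4), np.int64(8)), (np.int64(-1), np.int64(9), np.int64(9))]
229 [(np.int64(5), np.int64(-9), np.int64(-14)), (np.int64(5), np.int64(-5), np.int64(-14)), (np.int64(5), np.int64(-1), np.int64(-14)), (np.int64(-92), np.int64(11), np.int64(214)), (np.int64(-92), np.
[... 1825 characters left out ...]
5), np.int64(-69))]
283 [(np.int64(11), np.int64(-6), np.int64(-72)), (np.int64(11), np.int64(-4), np.int64(-73)), (np.int64(2), np.int64(-1), np.int64(-59)), (np.int64(11), np.int64(2), np.int64(-72)), (np.int64(11), np.int64(5), np.int64(-72))]
289 [(np.int64(11), np.int64(-6), np.int64(-76)), (np.int64(11), np.int64(-4), np.int64(-76)), (np.int64(1), np.int64(-1), np.int64(-60)), (np.int64(11), np.int64(2), np.int64(-75)), (np.int64(12), np.int64(5), np.int64(-77))]
295 [(np.int64(11), np.int64(-5), np.int64(-80)), (np.int64(9), np.int64(-4), np.int64(-76)), (np.int64(-2), np.int64(-1), np.int64(-60)), (np.int64(10), np.int64(2), np.int64(-78)), (np.int64(11), np.int64(5), np.int64(-79))]
```

Run:
```python
from h import *
T=np.load('/tmp/w5.npz');p=np.array([.61723,-.21604,.26172]);c,s=-.953697,.300768
R=np.array([[c,s,0],[s,-c,0],[0,0,-1.]]) # columns x,y,z
Q=((T['W']-p)@R*1e3)
m=(Q[...,2]<40)&(Q[...,2]>-70)&(abs(Q[...,1])<75)&(abs(Q[...,0])<25)
for k in range(-60,61,5):
  w=m&(abs(Q[...,1]-k)<2.5)&(Q[...,2]<30)
  if w.sum()>3:print('open ty',k,w.sum(),'tz max',np.percentile(Q[w][:,2],[50,99,100]).round(),'tx',Q[w][:,0].min().round(),Q[w][:,0].max().round())
im,d,W=cloud('wrist');p,Rr,s=tcp();Q=Rr.inv().apply(W.reshape(-1,3)-p)*1e3
print(p,s['qpos'],s['opening'],camera_params('wrist')['xyz'])
```

```text
open ty -55 297 tz max [-56. -42. -42.] tx 7.0 9.0
open ty -50 200 tz max [-57. -40. -39.] tx 8.0 13.0
open ty -45 1872 tz max [-55. -36. -34.] tx -11.0 13.0
open ty -40 81 tz max [-58. -39. -38.] tx -9.0 12.0
open ty 40 595 tz max [-55. -36. -36.] tx -10.0 13.0
open ty 45 1381 tz max [-55. -36. -34.] tx -11.0 13.0
open ty 50 178 tz max [-57. -40. -39.] tx 8.0 13.0
open ty 55 290 tz max [-56. -43. -42.] tx 7.0 9.0
[0.49575668 0.31603732 0.21360589] [ 4.42088001e-01  3.94592733e-01 -8.21342046e-02  1.09424692e+00
 -1.37926924e-04 -2.77056757e+00] 0.0007460336981515201 [0.56561023 0.32146863 0.37808301]
```

Measured from the depth images, the shut fingertips end about 20–28 mm short of the reported TCP, so they passed over the bars. I'll go back outside the medium shoe and descend lower, watching the force.

Request:
{"op": "servo_tool", "data": {"targets": [[[0,0,0.06],[0,0,0],1],[[0.003,-0.05,0.08],[0,0,0],1],[[0.008,-0.12,0.08],[0,0,0],1],[[0.012,-0.184,0.08],[0,0,0],1],[[0.012,-0.184,0.03],[0,0,0],1],[[0.012,-0.184,0],[0,0,0],1],[[0.012,-0.184,-0.02],[0,0,0],1],[[0.012,-0.184,-0.035],[0,0,0],1],[[0.012,-0.184,-0.045],[0,0,0],1],[[0.012,-0.184,-0.045],[0,0,0],1]]}}

```text
time_s: 22.5
eef_pos: [0.5003, 0.2427, 0.1952]
eef_rot: [0.0, 0.999, 0.036, -0.0]
ft_force: [0.4, 0.1, 0.9]
opening: -0.0
gripper_force: 0.0
```

```bash
cat >> h.py <<'E'
def tips(W):
    p,R,s=tcp();Q=R.inv().apply(W.reshape(-1,3)-p).reshape(384,512,3)*1e3
    print('tcp',p.round(4),'F',s['ft_force'].round(1))
    for v in range(196,250,5):print(v,[tuple(int(x) for x in Q[v,u]) if Q[v,u,0]==Q[v,u,0] else None for u in(246,253,260)])
E
python3 - <<'E'
from h import *
im,d,W=cloud('wrist');tips(W)
E
```

```text
tcp [0.5006 0.2427 0.1957] F [-0.2  0.3  0.4]
196 [(-41, -8, 195), (-41, 0, 194), (-41, 7, 195)]
201 [(-48, -8, 195), (-48, 0, 196), (-47, 7, 194)]
206 [(-54, -8, 194), (-54, 0, 194), (-54, 7, 193)]
211 [(-61, -8, 195), (-60, 0, 194), (-60, 8, 194)]
216 [(-67, -8, 195), (-66, 0, 193), (-68, 8, 197)]
221 [(6, -4, -4), (5, 0, -4), (5, 3, -4)]
226 [(5, -4, -9), (4, 0, -7), (4, 3, -8)]
231 [(10, -3, -27), (9, 0, -26), (9, 2, -25)]
236 [(9, -3, -32), (9, 0, -32), (9, 2, -32)]
241 [(9, -3, -37), (9, 0, -37), (9, 2, -37)]
246 [(9, -3, -42), (9, 0, -41), (10, 2, -43)]
```

Request:
{"op": "servo_tool", "data": {"targets": [[[0,0,-0.012],[0,0,0],1],[[0,0,-0.02],[0,0,0],1],[[-0.001,0.02,-0.02],[0,0,0],1],[[-0.002,0.036,-0.02],[0,0,0],1],[[-0.004,0.054,-0.02],[0,0,0],1],[[-0.005,0.072,-0.02],[0,0,0],1],[[-0.006,0.09,-0.02],[0,0,0],1],[[-0.007,0.108,-0.02],[0,0,0],1],[[-0.007,0.108,-0.02],[0,0,0],1]]}}

```text
time_s: 23.45
eef_pos: [0.4976, 0.2867, 0.1876]
eef_rot: [-0.0, 0.999, 0.036, -0.0]
ft_force: [0.3, 0.2, 0.9]
opening: 0.001
gripper_force: 0.0
```

```bash
cat >> h.py <<'E'
def shoes(W):
    """y-extents (distance D from the board face) of bar tops near the rod, at several x offsets"""
    A=W.reshape(-1,3);c,s=np.cos(.0672),np.sin(.0672);B=A-[.497,.3804,0]
    X=(B[:,0]*c+B[:,1]*s)*1e3;D=(B[:,0]*s-B[:,1]*c)*1e3
    for x in(-40,-30,-20,20,30,40):
        m=(abs(X-x)<4)&(A[:,2]>.217)&(A[:,2]<.243)&(D>1)&(D<150)
        h=np.histogram(D[m],np.arange(0,152,2))[0]>3
        e=np.flatnonzero(np.diff(np.r_[0,h,0]));print('x',x,'D runs',[(int(a)*2,int(b)*2) for a,b in zip(e[::2],e[1::2])])
E
python3 - <<'E'
from h import *
im,d,W=cloud('wrist');p,R,s=tcp();print(p,s['ft_force']);shoes(W)
E
```

```text
[0.49766855 0.28638685 0.18762281] [0.06475442 0.17566533 0.05825583]
x -40 D runs [(38, 50)]
x -30 D runs [(0, 2)]
x -20 D runs [(0, 2), (38, 46)]
x 20 D runs [(0, 2), (38, 80)]
x 30 D runs [(38, 80)]
x 40 D runs [(38, 80)]
```

Request:
{"op": "servo_tool", "data": {"targets": [[[-0.001,0.018,0],[0,0,0],1],[[-0.002,0.036,0],[0,0,0],1],[[-0.003,0.054,0],[0,0,0],1],[[-0.005,0.075,0],[0,0,0],1],[[-0.005,0.075,0],[0,0,0],1]]}}

```text
time_s: 24.0
eef_pos: [0.4956, 0.3172, 0.1876]
eef_rot: [-0.001, 0.999, 0.036, -0.0]
ft_force: [0.7, 0.3, -0.2]
opening: -0.0
gripper_force: 0.0
```

Run:
```python
from h import *
im,d,W=cloud('wrist');p,R,s=tcp();print(p,s['ft_force']);shoes(W)
```

```text
[0.49552424 0.31685401 0.1875576 ] [-0.34030719  0.11531479  0.44554606]
x -40 D runs [(8, 20)]
x -30 D runs []
x -20 D runs [(0, 2), (8, 16)]
x 20 D runs [(8, 50)]
x 30 D runs [(8, 50)]
x 40 D runs [(8, 50)]
```

Request:
{"op": "servo_tool", "data": {"targets": [[[0,-0.01,0.06],[0,0,0],1],[[0,-0.01,0.15],[0,0,0],1],[[0.01,-0.05,0.2],[0,0,0],1],[[0.02,-0.15,0.2],[0,0,-0.18],0.6],[[0.04,-0.25,0.2],[0,0,-0.36],0.2],[[0.06,-0.35,0.2],[0,0,-0.54],0],[[0.08,-0.45,0.2],[0,0,-0.72],0],[[0.1,-0.55,0.18],[0,0,-0.9],0],[[0.1,-0.6,0.18],[0,0,-1],0]]}}

```text
time_s: 24.95
eef_pos: [0.5361, 0.0731, 0.2588]
eef_rot: [-0.0, 0.936, -0.353, -0.0]
ft_force: [-0.2, 0.1, -0.0]
opening: 0.994
gripper_force: 0.0
```

Request:
{"op": "servo_tool", "data": {"targets": [[[0,-0.06,0],[0,0,-0.18],0],[[0,-0.12,0],[0,0,-0.36],0],[[0,-0.18,0],[0,0,-0.54],0],[[0,-0.21,0],[0,0,-0.72],0],[[0,-0.21,0],[0,0,-0.9],0],[[0,-0.21,0],[0,0,-1],0]]}}

```text
time_s: 25.55
eef_pos: [0.5359, -0.0086, 0.2596]
eef_rot: [-0.001, 0.73, -0.684, -0.0]
ft_force: [-0.0, 0.6, -0.8]
opening: 1.001
gripper_force: 0.0
```

Request:
{"op": "servo_tool", "data": {"targets": [[[0,0,0],[0,0,-0.18],0],[[0,0,0],[0,0,-0.36],0],[[0,0,0],[0,0,-0.54],0],[[0,0,0],[0,0,-0.72],0],[[0,0,0],[0,0,-0.9],0],[[0,0,0],[0,0,-1],0]]}}

```text
time_s: 26.15
eef_pos: [0.5359, -0.0079, 0.2596]
eef_rot: [0.0, -0.413, 0.911, 0.0]
ft_force: [0.3, -0.5, 0.1]
opening: 1.005
gripper_force: 0.0
```

Request:
{"op": "servo_tool", "data": {"targets": [[[0,0,0],[0,0,-0.18],0],[[0,0,0],[0,0,-0.36],0],[[0,0,0],[0,0,-0.54],0],[[0,0,0],[0,0,-0.653],0],[[0,0,0],[0,0,-0.653],0],[[0,0,0],[0,0,-0.653],0]]}}

```text
time_s: 26.75
eef_pos: [0.5358, -0.0081, 0.2596]
eef_rot: [0.0, -0.172, 0.985, 0.0]
ft_force: [0.3, -0.7, -0.2]
opening: 0.998
gripper_force: 0.0
```

Run:
```python
from h import *
im,d,W=cloud('wrist');p,R,s=tcp();print(p,R.as_matrix()[:,0]);save('w8',im)
prof(W,.537,-.0105,19.7)
A=W.reshape(-1,3);Q=R.inv().apply(A-p)*1e3
m=(A[:,2]>.03)&(A[:,2]<.17)&(abs(Q[:,1])>22)&(abs(Q[:,1])<120)&(abs(Q[:,0])<60)&(Q[:,2]>0)
for k in range(-120,121,10):
  w=m&(abs(Q[:,1]-k)<5)
  if w.sum()>5:print('obst ty',k,w.sum(),Q[w,0].min().round(),Q[w,0].max().round(),A[w,2].max().round(3))
```

```text
[ 0.53580112 -0.00822091  0.25961986] [-9.41011191e-01 -3.38375402e-01 -1.63240622e-04]
(-62, 63, np.float64(-9.5), np.float64(8.4)) (-56, 78, np.float64(-10.6), np.float64(8.8)) (-50, 80, np.float64(-10.6), np.float64(8.7)) (-44, 80, np.float64(-10.6), np.float64(8.7)) (-38, 81, np.float64(-10.7), np.float64(8.8)) (-32, 81, np.float64(-9.6), np.float64(8.8)) (-26, 82, np.float64(-9.7), np.float64(8.8)) (-20, 81, np.float64(-9.7), np.float64(8.9)) (-14, 82, np.float64(-9.7), np.float64(8.9)) (-8, 82, np.float64(-9.8), np.float64(8.9)) (-2, 82, np.float64(-9.9), np.float64(9.0)) (4, 82, np.float64(-9.9), np.float64(9.0)) (10, 83, np.float64(-10.0), np.float64(9.0)) (16, 83, np.float64(-10.0), np.float64(9.1)) (22, 83, np.float64(-10.1), np.float64(9.1)) (28, 84, np.float64(-10.1), np.float64(9.1)) (34, 84, np.float64(-10.2), np.float64(9.2)) (40, 84, np.float64(-10.2), np.float64(9.2)) (46, 85, np.float64(-10.2), np.float64(9.2)) (52, 83, np.float64(-9.2), np.float64(9.3)) (58, 78, np.float64(-8.8), np.float64(8.8)) 
ends [-64.   56.1]
obst ty -120 161 -27.0 29.0 0.069
obst ty -110 445 -30.0 39.0 0.069
obst ty -100 537 -28.0 39.0 0.069
obst ty -90 434 -16.0 37.0 0.069
obst ty -80 210 2.0 31.0 0.062
obst ty 120 28 38.0 56.0 0.035
```

View pics/w8.png

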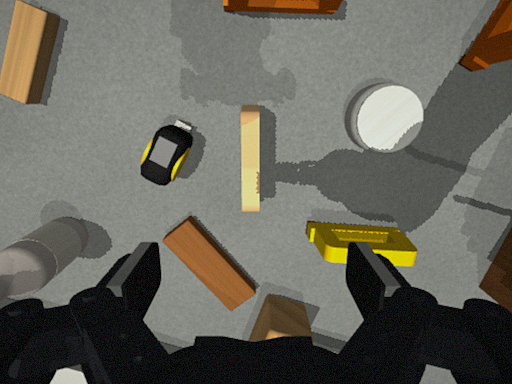

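The small shoe's bar rises to the far end (80→85), so its nose already points to the robot. Bar at (250,160), tape well left at (167,150). I'll grip it deeper this time.

Request:
{"op": "servo_tool", "data": {"targets": [[[-0.045,-0.024,-0.1],[0,0,0],0],[[-0.045,-0.024,-0.22],[0,0,0],0],[[-0.045,-0.024,-0.34],[0,0,0],0],[[-0.045,-0.024,-0.46],[0,0,0],0],[[-0.045,-0.024,-0.53],[0,0,0],0],[[-0.045,-0.024,-0.549],[0,0,0],0],[[-0.045,-0.024,-0.549],[0,0,0],0.6],[[-0.045,-0.024,-0.549],[0,0,0],1],[[-0.045,-0.024,-0.549],[0,0,0],1],[[-0.045,-0.024,-0.549],[0,0,0],1],[[-0.045,-0.024,-0.549],[0,0,0],1]]}}

```text
time_s: 27.9
eef_pos: [0.5191, -0.0182, 0.0417]
eef_rot: [0.001, -0.171, 0.985, -0.001]
ft_force: [-2.6, -0.1, 4.6]
opening: 0.212
gripper_force: 78.4
```

Run:
```python
from h import *
im,d,W=cloud('wrist');p,R,s=tcp();print(p,s['ft_force'],s['gripper_force']);barprof(W)
```

```text
[ 0.51906131 -0.01824269  0.04162697] [-0.20399809 -0.59453145  6.6918876 ] 78.51860404014587
(-42, -40.7, -1.8, 4.5) (-36, -41.2, -8.4, 9.2) (-30, -41.1, -8.4, 9.6) (-24, -40.8, -8.3, 9.6) (-18, -40.7, -8.2, 9.4) (-12, -40.6, -8.0, 8.9) (-6, -42.6, -8.4, 8.9) (0, -40.8, -7.9, 8.9) (6, -39.9, -8.2, 9.0) (12, -44.3, -14.0, 14.8) (18, -39.1, -8.8, 9.3) (24, -38.9, -9.2, 9.6) (30, -38.6, -12.3, 10.0) (36, -37.1, -12.6, 12.5) (42, -29.1, -10.4, 10.2) (48, 22.0, -14.2, 14.3) (54, 39.6, -14.7, 14.2) (60, 39.6, -14.6, 14.7) (66, 39.6, -14.4, 14.6) (72, 39.7, -14.3, 14.5) (78, 39.7, -14.2, 14.4) (84, 39.7, -14.7, 14.3) (90, 39.6, -14.5, 14.2) (96, 39.6, -14.4, 14.6) (102, 39.6, -14.3, 14.5) (108, 39.5, -14.2, 14.4) (114, 39.4, -14.5, 14.3) (120, 39.5, -14.4, 14.4) (126, 39.5, -14.3, 14.6)
```

Request:
{"op": "servo_tool", "data": {"targets": [[[0,0,0.06],[0,0,0],1],[[0,0,0.18],[0,0,0],1],[[0,0,0.3],[0,0,0],1],[[0,0,0.42],[0,0,0],1],[[0,0,0.54],[0,0,0],1],[[-0.02,0.05,0.62],[0,0,-0.15],1],[[-0.05,0.15,0.65],[0,0,-0.3],1],[[-0.084,0.25,0.65],[0,0,-0.354],1],[[-0.084,0.35,0.65],[0,0,-0.354],1],[[-0.084,0.42,0.65],[0,0,-0.354],1],[[-0.084,0.445,0.65],[0,0,-0.354],1],[[-0.084,0.445,0.65],[0,0,-0.354],1]]}}

```text
time_s: 29.15
eef_pos: [0.4839, 0.1608, 0.3002]
eef_rot: [0.0, -0.034, 0.999, -0.0]
ft_force: [0.8, -0.3, -1.1]
opening: 0.216
gripper_force: 78.7
```

Request:
{"op": "servo_tool", "data": {"targets": [[[0,0,-0.03],[-0.15,-0.01,0],1],[[0,0.01,-0.08],[-0.3,-0.02,0],1],[[0,0.02,-0.13],[-0.45,-0.03,0],1],[[0,0.02,-0.165],[-0.554,-0.037,0],1],[[0,0.02,-0.165],[-0.554,-0.037,0],1],[[0,0.02,-0.165],[-0.554,-0.037,0],1]]}}

```text
time_s: 29.75
eef_pos: [0.4844, 0.1672, 0.234]
eef_rot: [0.007, -0.032, 0.976, -0.216]
ft_force: [0.6, 0.0, -1.3]
opening: 0.208
gripper_force: 78.9
```

Run:
```python
from h import *
im,d,W=cloud('wrist');hook(W);barprof(W)
```

```text
tip y [0.2131 0.2149] N 3218
tcp [0.4849 0.167  0.2349] tilt [ 0.028 -0.42  -0.907] F [-0.3  0.4 -1.3] open 0.211
ty 48.0 tx [-23.8 -17. ] tz [-12.3  -5.9]
ty 56.0 tx [-20.9 -16.8] tz [-10.8  -1.4]
ty 64.0 tx [-23.5 -16.9] tz [-6.6  2.9]
ty 72.0 tx [-24.5 -16.9] tz [-2.8  4.9]
ty 80.0 tx [-24.9 -16.9] tz [-6.5  1.6]
ty 88.0 tx [-24.8 -16.8] tz [-10.2  -2.2]
ty 96.0 tx [-24.7 -16.8] tz [-14.1  -5.7]
ty 104.0 tx [-24.8 -16.7] tz [-17.7  -9.7]
ty 112.0 tx [-24.7 -16.7] tz [-21.4 -13.2]
ty 120.0 tx [-24.7 -16.7] tz [-25.2 -16.9]
ty 128.0 tx [-24.6 -16.6] tz [-28.1 -20.5]
(-42, -39.3, -3.4, 1.7) (-36, -40.4, -7.9, 9.4) (-30, -40.3, -8.3, 9.8) (-24, -40.1, -8.1, 9.7) (-18, -39.8, -7.9, 9.6) (-12, -39.6, -7.8, 9.0) (-6, -42.7, -8.1, 9.4) (0, -40.4, -7.9, 9.2) (6, -39.5, -8.1, 9.2) (12, -44.1, -13.9, 14.8) (18, -38.4, -8.4, 9.5) (24, -38.2, -8.3, 9.4) (30, -38.0, -8.6, 9.3) (36, -36.8, -8.6, 9.3) (42, -30.6, -8.5, 9.5) (48, 13.4, -8.7, 9.5)
```

Request:
{"op": "servo_tool", "data": {"targets": [[[-0.003,0.041,-0.019],[0,0,0],1],[[-0.006,0.082,-0.038],[0,0,0],1],[[-0.008,0.123,-0.057],[0,0,0],1],[[-0.011,0.163,-0.0755],[0,0,0],1],[[-0.014,0.21,-0.083],[0,0,0],1],[[-0.014,0.21,-0.086],[0.13,0.009,0],1],[[-0.014,0.21,-0.086],[0.28,0.019,0],1],[[-0.014,0.22,-0.086],[0.42,0.028,0],1],[[-0.016,0.24,-0.086],[0.554,0.037,0],1],[[-0.018,0.27,-0.086],[0.554,0.037,0],1],[[-0.02,0.2975,-0.086],[0.554,0.037,0],1],[[-0.02,0.2975,-0.086],[0.554,0.037,0],1]]}}

```text
time_s: 31.0
eef_pos: [0.4758, 0.2893, 0.1992]
eef_rot: [-0.0, -0.034, 0.999, -0.0]
ft_force: [-0.3, -0.4, -1.1]
opening: 0.211
gripper_force: 79.0
```

Run:
```python
from h import *
im,d,W=cloud('wrist');hook(W);barprof(W);shoes(W)
```

```text
tip y [0.2139 0.2159] N 4066
tcp [0.4757 0.2887 0.1991] tilt [-0.001 -0.001 -1.   ] F [ 0.6 -0.6 -1.7] open 0.209
ty -80.0 tx [-24.5 -19. ] tz [-25.9 -21.5]
ty -72.0 tx [-23.  -17.8] tz [-26.6 -13.8]
ty -64.0 tx [-21.9 -17.9] tz [-20.3  -2.6]
ty -56.0 tx [-23.4 -18. ] tz [-9.  -0.9]
ty -48.0 tx [-25.9 -18. ] tz [-7.  -0.9]
ty -40.0 tx [-26.2 -18.1] tz [-7.1 -0.7]
ty -32.0 tx [-21.2 -17.9] tz [-6.8 -0.5]
ty 32.0 tx [-20.7 -18. ] tz [-6.8 -0.4]
ty 40.0 tx [-23.9  -3.1] tz [-30.9  -2. ]
ty 48.0 tx [-9.8 -2.8] tz [-31.5 -29.1]
ty 56.0 tx [-11.4  -3.5] tz [-31.5 -29.2]
ty 64.0 tx [-45.6  -4.6] tz [-30.3 -27.2]
ty 72.0 tx [-49.6  -5.3] tz [-29.5 -27.3]
ty 80.0 tx [-24.1  -5.4] tz [-29.4 -27.3]
(-42, -40.6, -2.8, 7.1) (-36, -41.3, -8.1, 9.6) (-30, -41.1, -8.0, 9.5) (-24, -40.8, -7.9, 9.9) (-18, -40.7, -7.9, 9.7) (-12, -40.5, -7.7, 9.2) (-6, -43.0, -8.0, 9.4) (0, -41.1, -7.9, 9.5) (6, -39.9, -7.9, 9.4) (12, -44.2, -13.6, 14.7) (18, -39.2, -8.1, 9.7) (24, -38.9, -8.4, 9.6) (30, -38.6, -8.4, 9.5) (36, -37.1, -8.4, 9.7) (42, -29.7, -8.3, 9.7) (48, 19.0, -7.7, 9.9) 
x -40 D runs [(8, 50), (72, 106)]
x -30 D runs [(0, 2), (8, 50), (80, 100)]
x -20 D runs [(0, 4), (8, 50), (80, 100)]
x 20 D runs [(16, 28)]
x 30 D runs []
x 40 D runs [(28, 30), (32, 38)]
```

Request:
{"op": "servo_tool", "data": {"targets": [[[0,0,-0.015],[0,0,0],1],[[0,0,-0.026],[0,0,0],1],[[0,0,-0.03],[0,0,0],1],[[0,0,-0.03],[0,0,0],1],[[0,0,-0.03],[0,0,0],0.8],[[0,0,-0.03],[0,0,0],0.6],[[0,0,-0.03],[0,0,0],0.6],[[0,0,-0.03],[0,0,0],0.6],[[0,0,-0.03],[0,0,0],0.6]]}}

```text
time_s: 31.95
eef_pos: [0.4763, 0.2868, 0.1875]
eef_rot: [-0.0, -0.033, 0.999, -0.0]
ft_force: [0.7, -0.8, -0.3]
opening: 0.399
gripper_force: 0.0
```

Run:
```python
from h import *
im,d,W=cloud('wrist');hook(W);barprof(W);shoes(W)
```

```text
tip y [0.2288 0.2321] N 6128
tcp [0.4763 0.2868 0.1876] tilt [-0. -0. -1.] F [ 0.6 -0.   0.3] open 0.401
ty -64.0 tx [-18.6 -17.6] tz [-18.6 -13.5]
ty -56.0 tx [-22.2 -17.7] tz [-20.2 -12.3]
ty -48.0 tx [-21.6 -17.5] tz [-18.3 -11.3]
ty -16.0 tx [-24.9   1.1] tz [-46.  -12.7]
ty -8.0 tx [-34.4  -0.1] tz [-42.4 -18.2]
ty 0.0 tx [-35.5  -0.6] tz [-42.7 -36.7]
ty 8.0 tx [-34.5  -1.2] tz [-42.5 -36.8]
ty 16.0 tx [-25.2  -1.3] tz [-45.4 -12.9]
ty 40.0 tx [-10.8  -2.1] tz [-42.2 -20.5]
ty 48.0 tx [-48.3  -2.2] tz [-43.1 -37.2]
ty 56.0 tx [-52.1  -2.5] tz [-42.8 -36.4]
ty 64.0 tx [-8.  -3.2] tz [-42.4 -38.7]
ty 72.0 tx [-40.1  -4. ] tz [-41.1 -38.8]
ty 80.0 tx [-18.2  -4.6] tz [-40.9 -38.7]
(-36, -43.2, -8.0, 9.3) (-30, -42.6, -8.3, 9.6) (-24, -41.7, -13.5, 13.8) (-18, -40.7, -14.4, 14.2) (-12, -39.9, -8.4, 9.6) (-6, -39.1, -8.2, 9.6) (0, -38.2, -8.2, 9.5) (6, -37.4, -8.2, 9.5) (12, -36.5, -8.5, 9.4) (18, -35.5, -8.5, 9.4) (24, -34.6, -8.4, 9.3) (30, -33.7, -8.4, 9.3) (36, -32.4, -8.4, 9.4) (42, -27.0, -8.6, 9.5) 
x -40 D runs [(0, 2), (8, 50), (68, 76), (80, 102), (108, 116)]
x -30 D runs [(0, 2), (8, 50), (74, 76), (80, 102), (108, 110)]
x -20 D runs [(0, 4), (8, 34), (40, 50), (74, 76), (80, 102), (108, 110)]
x 20 D runs [(14, 16), (36, 42)]
x 30 D runs [(26, 40)]
x 40 D runs [(22, 36)]
```

Request:
{"op": "servo_tool", "data": {"targets": [[[0,0,0.06],[0,0,0],0.6],[[0,0,0.15],[0,0,0],0.6],[[0.03,-0.04,0.15],[0,0,0],1],[[0.059,-0.08,0.15],[0,0,0],1],[[0.059,-0.08,0.15],[0,0,0],1],[[0.059,-0.08,0.15],[0,0,0],1],[[0.059,-0.08,0.15],[0,0,0],1],[[0.059,-0.08,0.07],[0,0,0],1],[[0.059,-0.08,0.03],[0,0,0],1],[[0.059,-0.08,0.01],[0,0,0],1],[[0.059,-0.08,0],[0,0,0],1],[[0.059,-0.08,0],[0,0,0],1]]}}

```text
time_s: 33.2
eef_pos: [0.4997, 0.2553, 0.1877]
eef_rot: [-0.0, -0.033, 0.999, 0.0]
ft_force: [-0.2, -0.6, 1.0]
opening: -0.005
gripper_force: 0.0
```

Request:
{"op": "servo_tool", "data": {"targets": [[[-0.001,0.018,0],[0,0,0],1],[[-0.002,0.036,0],[0,0,0],1],[[-0.004,0.054,0],[0,0,0],1],[[-0.005,0.072,0],[0,0,0],1],[[-0.006,0.09,0],[0,0,0],1],[[-0.007,0.105,0],[0,0,0],1],[[-0.007,0.105,0],[0,0,0],1]]}}

```text
time_s: 33.9
eef_pos: [0.4968, 0.2979, 0.1876]
eef_rot: [-0.0, -0.033, 0.999, 0.0]
ft_force: [-0.1, -0.1, 1.7]
opening: 0.003
gripper_force: 0.0
```

Run:
```python
from h import *
im,d,W=cloud('wrist');p,R,s=tcp();print(p,s['ft_force']);shoes(W)
```

```text
[0.49686902 0.29758906 0.18756244] [-0.52242001  0.073209    0.41329868]
x -40 D runs [(6, 68)]
x -30 D runs [(0, 2), (6, 70)]
x -20 D runs [(0, 2), (6, 70), (74, 90)]
x 20 D runs [(0, 2), (8, 12)]
x 30 D runs [(26, 38)]
x 40 D runs [(28, 30)]
```

Request:
{"op": "servo_tool", "data": {"targets": [[[0,0.005,0],[0,0,0],1],[[-0.001,0.01,0],[0,0,0],1],[[-0.001,0.014,0],[0,0,0],1],[[-0.001,0.018,0],[0,0,0],1],[[-0.001,0.018,0],[0,0,0],1]]}}

```text
time_s: 34.45
eef_pos: [0.4966, 0.3042, 0.1876]
eef_rot: [-0.0, -0.033, 0.999, -0.0]
ft_force: [0.4, -3.1, 0.6]
opening: -0.001
gripper_force: 1.3
```

Request:
{"op": "servo_tool", "data": {"targets": [[[0,0.0025,0],[0,0,0],1],[[0,0.0025,0],[0,0,0],1]]}}

```text
time_s: 34.65
eef_pos: [0.4966, 0.3052, 0.1877]
eef_rot: [0.0, -0.033, 0.999, -0.0]
ft_force: [-0.2, -4.0, -0.4]
opening: 0.004
gripper_force: 1.4
```

Run:
```python
from h import *
im,d,W=cloud('wrist');p,R,s=tcp();print(p,s['ft_force']);shoes(W)
```

```text
[0.49661405 0.30519217 0.18767057] [-0.35563816 -3.3145401   0.142138  ]
x -40 D runs [(0, 62)]
x -30 D runs [(0, 62)]
x -20 D runs [(0, 62), (68, 82)]
x 20 D runs [(0, 6)]
x 30 D runs [(18, 30)]
x 40 D runs [(20, 24)]
```

Near seated at about 3–4 N. I'll creep in by millimetres.

Request:
{"op": "servo_tool", "data": {"targets": [[[0,0.0025,0],[0,0,0],1],[[0,0.0025,0],[0,0,0],1]]}}

```text
time_s: 34.9
eef_pos: [0.4966, 0.3063, 0.1877]
eef_rot: [0.0, -0.033, 0.999, 0.0]
ft_force: [0.5, -2.2, -0.1]
opening: 0.002
gripper_force: 1.4
```

Request:
{"op": "servo_tool", "data": {"targets": [[[0,0.0025,0],[0,0,0],1],[[0,0.0025,0],[0,0,0],1]]}}

```text
time_s: 35.1
eef_pos: [0.4967, 0.3065, 0.1877]
eef_rot: [0.0, -0.033, 0.999, -0.001]
ft_force: [0.3, -4.9, 0.5]
opening: 0.001
gripper_force: 2.6
```

Request:
{"op": "servo_tool", "data": {"targets": [[[0,0.0025,0],[0,0,0],1],[[0,0.0025,0],[0,0,0],1]]}}

```text
time_s: 35.3
eef_pos: [0.4967, 0.3065, 0.1876]
eef_rot: [0.0, -0.032, 0.999, -0.002]
ft_force: [0.4, -8.2, 1.6]
opening: 0.002
gripper_force: 4.0
```

Request:
{"op": "servo_tool", "data": {"targets": [[[0,0.0025,0],[0,0,0],1],[[0,0.0025,0],[0,0,0],1]]}}

```text
time_s: 35.5
eef_pos: [0.4967, 0.3065, 0.1877]
eef_rot: [0.0, -0.032, 0.999, -0.003]
ft_force: [0.3, -10.8, 2.2]
opening: -0.004
gripper_force: 5.4
```

Run:
```python
from h import *
im,d,W=cloud('wrist');p,R,s=tcp();print(p,s['ft_force']);shoes(W)
```

```text
[0.49672909 0.30649896 0.18770124] [  0.65407725 -10.90092001   3.1982427 ]
x -40 D runs [(0, 60)]
x -30 D runs [(0, 60)]
x -20 D runs [(0, 60), (66, 80)]
x 20 D runs [(0, 4)]
x 30 D runs [(18, 30)]
x 40 D runs [(18, 22)]
```

Solidly seated: the stack spans 0–60 mm at 11 N, with no more travel. Back off and rise, then check.

Request:
{"op": "servo_tool", "data": {"targets": [[[0,-0.01,0],[0,0,0],1],[[0,-0.03,0],[0,0,0],1],[[0,-0.05,0.02],[0,0,0],1],[[0,-0.06,0.1],[0,0,0],1],[[0,-0.1,0.2],[0,0,0],1],[[0,-0.2,0.25],[0,0,0],1],[[0,-0.25,0.25],[0,0,0],1],[[0,-0.25,0.25],[0,0,0],1]]}}

```text
time_s: 36.35
eef_pos: [0.4972, 0.2073, 0.2895]
eef_rot: [0.001, -0.031, 1.0, 0.0]
ft_force: [0.2, -0.1, -1.3]
opening: -0.0
gripper_force: 0.0
```

Run:
```python
from h import *
im,d,W=cloud('wrist');p,R,s=tcp();print(p,s['ft_force'],s['time_s']);save('w9',im);shoes(W)
A=W.reshape(-1,3);c,s=np.cos(.0672),np.sin(.0672);B=A-[.497,.3804,0]
X=(B[:,0]*c+B[:,1]*s)*1e3;D=(B[:,0]*s-B[:,1]*c)*1e3
for z0 in(.15,.16,.17,.18,.21,.22):
  m=(A[:,2]>z0)&(A[:,2]<z0+.01)&(D>2)&(D<90)&(abs(X)<110)
  print(z0,[(x,np.percentile(D[m&(abs(X-x)<6)],[2,98]).round(1).tolist()) for x in range(-100,101,25) if (m&(abs(X-x)<6)).sum()>10])
```

```text
[0.49689704 0.20844433 0.28874035] [-0.72280895  0.16494682 -0.54225025] 36.4
x -40 D runs [(0, 18), (20, 62)]
x -30 D runs [(0, 62)]
x -20 D runs [(0, 62)]
x 20 D runs [(0, 38), (40, 62)]
x 30 D runs [(0, 36), (40, 62)]
x 40 D runs [(0, 36), (40, 62)]
0.15 [(-100, [2.8, 20.8]), (-75, [39.5, 42.0]), (-50, [59.7, 60.6]), (-25, [59.8, 60.7]), (0, [59.8, 60.7]), (25, [59.7, 60.5]), (50, [59.6, 60.6])]
0.16 [(-100, [2.5, 20.6]), (-75, [39.3, 59.2]), (-50, [54.5, 60.6]), (-25, [45.8, 60.5]), (0, [56.2, 60.7]), (25, [59.8, 60.6]), (50, [59.7, 60.8])]
0.17 [(-75, [6.5, 41.1]), (-50, [59.6, 60.6]), (-25, [46.1, 60.1]), (0, [45.8, 60.2]), (25, [45.5, 60.5]), (50, [59.5, 60.7])]
0.18 [(-75, [4.9, 40.6]), (-50, [59.7, 60.6]), (25, [50.6, 59.5]), (50, [59.6, 60.5])]
0.21 [(-75, [2.7, 20.9]), (-50, [59.4, 60.8]), (-25, [59.7, 60.7]), (0, [59.5, 60.8]), (25, [59.5, 60.8]), (50, [38.0, 60.7])]
0.22 [(-75, [2.7, 20.5]), (-50, [3.0, 60.1]), (-25, [3.0, 60.2]), (0, [3.0, 60.3]), (25, [3.1, 60.4]), (50, [3.2, 60.0])]
```

View pics/w9.png

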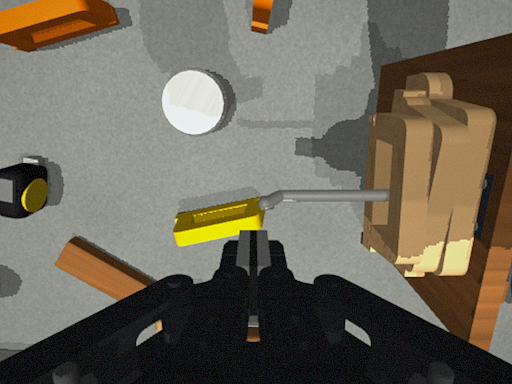

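The three shoes sit flat together against the board at (430,180), outer face at 60 mm and parallel, noses on the robot's side (image top), and the gripper is clear.

```bash
python3 -c "
from station import ticket
print(ticket.finish_job())"
```

```text
the job is handed in; nothing more can be done
None
```

I hung the large, medium and small shoes on the hook in that order, with their noses on the robot's side, and pushed them flat against the board. The outer face measures 60 mm from the board, as it should with no gaps. I handed the job in at about 36 s; no verdict came back.

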